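Take the pile of lids apart and close each wooden box

TASK

The lids of four wooden boxes are piled on the grey board: take the pile apart from the top down, one lid at a time, and lay each lid on the box of its own shape so that it lies flat and covers the box, edges in line with the box's edges. Put no lid down on the bench, and do not shift the boxes or the glue jar; at the end all four boxes are closed and you have let go.

Things in the scene. Friction and masses are not known exactly. Their poses are not given: they have to be found in the camera images.
- round_lid_center (a point): round box lid: solid pale plywood slab with dark veneer on top (pale edge 4 mm wide), round, 50 mm in diameter, 22 mm thick, no knob; at the start it lies flat on top of the pile. The point is its centre, half-way up (11 mm above its underside); z is up.
- hex_lid_center (a point): six-sided box lid: solid pale plywood slab with dark veneer on top (pale edge 4 mm wide), regular six-sided, 58 mm across its flats (x axis towards a corner, y axis square to a pair of flats), 67 mm across corners, 22 mm thick, no knob; at the start it lies flat second from the top. The point is its centre, half-way up (11 mm above its underside); z is up.
- square_lid_center (a point): square box lid: solid pale plywood slab with dark veneer on top (pale edge 4 mm wide), square, 64 x 64 mm, sides along its x and y axes, 22 mm thick, no knob; at the start it lies flat third from the top. The point is its centre, half-way up (11 mm above its underside); z is up.
- oblong_lid_center (a point): oblong box lid: solid pale plywood slab with dark veneer on top (pale edge 4 mm wide), rectangular, 66 mm along its x axis and 124 mm along its y axis, 22 mm thick, no knob; at the start it lies flat at the bottom of the pile. The point is its centre, half-way up (11 mm above its underside); z is up.
- round_box_rim (a point): open round pale plywood box standing loose on the bench, outline round, 50 mm in diameter, the same outline as its lid, 54 mm high, walls about 10 mm thick, grey felt inside. The point is the centre of its mouth at the height of the rim, z is up.
- hex_box_rim (a point): open six-sided pale plywood box standing loose on the bench, outline regular six-sided, 58 mm across its flats (x axis towards a corner, y axis square to a pair of flats), 67 mm across corners, the same outline as its lid, 66 mm high, walls about 10 mm thick, grey felt inside. The point is the centre of its mouth at the height of the rim, z is up.
- square_box_rim (a point): open square pale plywood box standing loose on the bench, outline square, 64 x 64 mm outside, sides along its x and y axes, the same outline as its lid, 60 mm high, walls about 10 mm thick, grey felt inside. The point is the centre of its mouth at the height of the rim, z is up.
- oblong_box_rim (a point): open oblong pale plywood box standing loose on the bench, outline rectangular, 66 mm along its x axis and 124 mm along its y axis, the same outline as its lid, 46 mm high, walls about 10 mm thick, grey felt inside. The point is the centre of its mouth at the height of the rim, z is up.
- saw_board: fixed flat grey board, 100 mm along its x axis, 150 mm along its y axis, 15 mm thick, lying on the bench; at the start the pile of lids lies on it, roughly centred one on another, each turned a little. Its origin is the centre of its underside.
- glue_jar_center (a point): closed round glue jar standing among the boxes, 52 mm in diameter, 85 mm high, white cap; to be left alone. The point is its centre, half-way up.

How it is judged:
By the outcome, as a careful person would: the job done as asked, in the order asked, and still so for the second after the job is handed in, with the robot touching nothing.
It also fails if it takes over 112 s, if anything falls off the work surface, if the arm or the gripper's body presses on something with over 40 N, if the wrist force passes 120 N, or if a joint passes its speed limit or range.

ROBOT

A 6-joint arm with a two-finger parallel gripper is mounted at the origin on the work surface. World frame = base frame: x ahead of the robot, y to its left, z up, the work surface at z = 0. Lengths are in mm, angles in rad, forces in N, time in s.
With the tool pointing down it reaches from about 275 to 1000 mm from the base axis. Payload 8.4 kg.
Tool frame: the origin (TCP) lies midway between the tips of the shut fingers; the grasp point (between the pads) lies 19 mm behind it; z points along the fingers, x is the direction in which the jaws open and shut, and the axes are right-handed (so a half turn about z gives the same grasp; the last joint's range is limited). The gripper opens to 85 mm and grips with 20 to 120 N. Pads are 22 mm wide; open, the fingers measure 114 mm over their backs; the gripper's body (76 mm by 85 mm) begins 54 mm behind the grasp point. The pads swing forward as they close: fully open they stand 13 mm farther back than shut.
Start: joints at [-1.334, 0.353, 1.633, -0, 1.155, -0.002], TCP at [147.834, -607.267, 231.281] pointing down, gripper open.
Joint ranges: [-2.63, 2.63], [-0.92, 2.1], [0.06, 2.66], [-1.3, 4.44], [0, 2.69], [-3.02, 3.02]. Speed limits (rad/s): [2.22, 2.22, 2.79, 3.14, 3.14, 3.14].

INTERFACE

Orientations are given as [roll, pitch, yaw] about the fixed x, y, z axes, in that order (R = Rz(yaw) Ry(pitch) Rx(roll)).
In Python, from rig import sense, grab_frame, camera_model, job gives the robot as it stands.
- The arm moves only by the tool arm_command, never from a script. Its argument "plan" is a list of rows, each an object with "translation": the shift along the tool's x, y, z in cm, a list of three; "twist": the turn about the tool's z in rad; "gripper": the opening, from 0 (shut) to 1 (fully open). A call has exactly 5 rows; each row is the pose to reach, as a shift and turn from the pose measured when the call began, along the tool's axes at that moment; what a row does not reach only later rows make up. A row lasts 1/12 s, in which the tool goes at most 41.7 mm and 7.16 degrees, less where a joint would pass 70% of its speed; a pose out of reach is approached as far as the arm can. A call with a gripper value outside its range is refused whole. The fingers move at their own pace and stop on an object; "squeeze" is the grip in N (left out, the last holds). Time passes only in rows, so rows that repeat a pose let the fingers close, or fill a call up. It gives the time, the measured TCP pose, the force and the opening at its end, in the units of the state.
- sense(): the state, without advancing time (a new reading comes with each control period).
- grab_frame(name): name is "scene" or "top"; returns the picture (384x512x3 uint8, blue, green, red); there is no depth.
- camera_model(name): a dict with "fx", "fy", "cx", "cy" (pixels), "dist_coeffs" ([k1, k2, p1, p2, k3] as OpenCV has them; the pictures are not rectified), "pose" (4x4, takes a point from camera to world coordinates). Camera axes: x right, y down, z forward; pixel columns grow to the right and rows downward; lengths in mm; the calibration is good to about 2 mm. A picture is of the moment at which its call begins. camera_model takes no time and is no camera call.
- job.sign_off(): hands the job in, once; it reports no verdict.
The state is a dict: "clock": time; "qpos": joint angles; "qvel": joint speeds; "joint_efforts": joint torques, N m; "eef_pos": TCP position; "tcp_rot": TCP orientation; "contact_force": force on the tool from outside, world axes, zero at the start; "wrist_torque": the same for the moment, N m; "opening": opening from 0.0 (shut) to 1.0 (fully open).
Only numpy, scipy, OpenCV 4.12 (cv2) and the standard library are available. Lean on these libraries where they do the work, as an engineer would, in place of code of your own. Each camera call takes 0.05 s, during which the arm holds its last target.

## Working session

There is one attempt and no reset: what is moved stays moved. The work goes in short steps, Python scripts to look and compute and a tool call to move; the robot and the scene stay as the last step left them, time stands still between calls to the robot, and variables do not carry over. Pictures are saved under pics/ and viewed, and the job is handed in when it is done.

Besides the shell and the picture viewer there is one more tool, called after ">>>" by a JSON object that holds its "name" and its "arguments". arm_command: Moves the arm, as the interface text tells. Its arguments: {"type":"object","properties":{"plan":{"type":"array","items":{"type":"object","properties":{"translation":{"type":"array","items":{"type":"number"}},"twist":{"type":"number"},"gripper":{"type":"number"}}}},"squeeze":{"type":"number"}},"required":["plan"]}

```bash
ls; mkdir -p pics; python3 - <<'E'
from rig import sense, grab_frame, camera_model
import cv2,numpy as np
s=sense(); print(s)
for n in("scene","top"):
    cv2.imwrite(f"pics/{n}0.png",grab_frame(n)); print(camera_model(n))
E
```

```text
pics
{'clock': 0.0, 'qpos': array([-1.33440973e+00,  3.53668115e-01,  1.63414654e+00, -1.57804800e-05,
        1.15518759e+00, -2.41097721e-03]), 'qvel': array([-1.65769974e-03,  1.94598978e-05, -1.33555858e-03,  5.40568059e-04,
        5.07471669e-05,  2.44426164e-04]), 'joint_efforts': array([-1.32578898e-03, -6.05252910e+01, -3.42063010e+01, -1.93603682e-04,
        9.69224959e-03,  8.22156653e-05]), 'eef_pos': array([ 147.71003308, -606.79998039,  230.54390154]), 'tcp_rot': array([ 3.14158162e+00,  1.40961272e-03, -1.33199238e+00]), 'contact_force': array([ 0.16089411, -0.41521427, -0.13326346]), 'wrist_torque': array([-0.05086363, -0.01828295, -0.03334364]), 'opening': 1.0033854515206553}
{'fx': 444.0371592326835, 'fy': 444.0371592326835, 'cx': 254.6538622173738, 'cy': 187.27024714771343, 'dist_coeffs': array([-0.15367345,  0.        ,  0.        ,  0.        ,  0.        ]), 'pose': array([[-5.58532404e-01,  4.84351554e-01, -6.73383342e-01,
         1.17962033e+03],
       [ 8.29188284e-01,  3.47650200e-01, -4.37705527e-01,
         4.13227012e+02],
       [ 2.20985010e-02, -8.02834298e-01, -5.95792536e-01,
         6.34978698e+02],
       [ 0.00000000e+00,  0.00000000e+00,  0.00000000e+00,
         1.00000000e+00]])}
{'fx': 364.7281382323524, 'fy': 364.7281382323524, 'cx': 253.96273882496493, 'cy': 200.11024920297018, 'dist_coeffs': array([-0.09919589,  0.        ,  0.        ,  0.        ,  0.        ]), 'pose': array([[-4.06332736e-02, -9.72979389e-01,  2.27288464e-01,
         3.67253862e+02],
       [-9.99171545e-01,  3.90507707e-02, -1.14568761e-02,
         7.45882382e+00],
       [ 2.27151464e-03, -2.27565697e-01, -9.73760080e-01,
         9.32709412e+02],
       [ 0.00000000e+00,  0.00000000e+00,  0.00000000e+00,
         1.00000000e+00]])}
```

View pics/scene0.png

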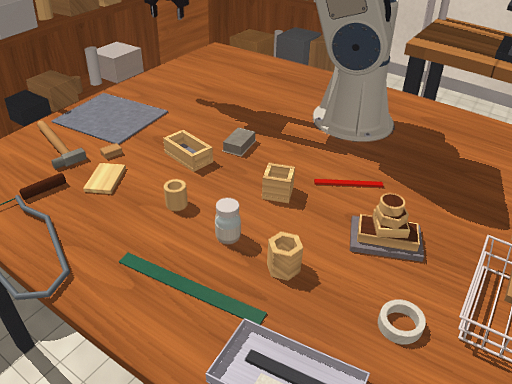

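View pics/top0.png

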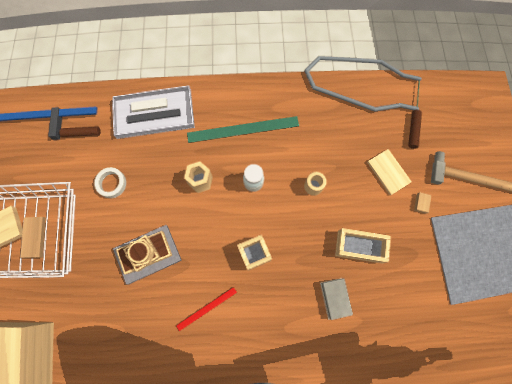

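```bash
python3 - <<'E'
import cv2,numpy as np
t=cv2.imread("pics/top0.png");s=cv2.imread("pics/scene0.png")
z=lambda im,x,y,w,h,f=4:cv2.resize(im[y:y+h,x:x+w],None,fx=f,fy=f,interpolation=cv2.INTER_NEAREST)
a=np.vstack([np.hstack([z(t,100,215,90,70),z(t,175,150,100,70)]),np.hstack([z(t,230,225,90,70),z(t,300,160,100,70)])])
cv2.imwrite("pics/c1.png",a)
a=np.vstack([np.hstack([z(s,340,180,100,80),z(s,255,155,100,80)]),np.hstack([z(s,155,125,100,80),z(s,210,220,100,62)[:320] if 0 else z(s,210,205,100,80)])])
cv2.imwrite("pics/c2.png",a)
E
```

```text
(no output)
```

View pics/c1.png

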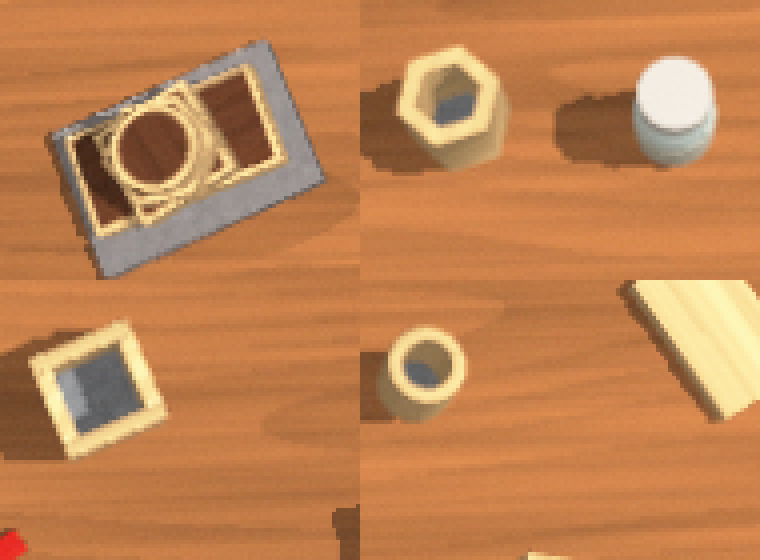

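View pics/c2.png

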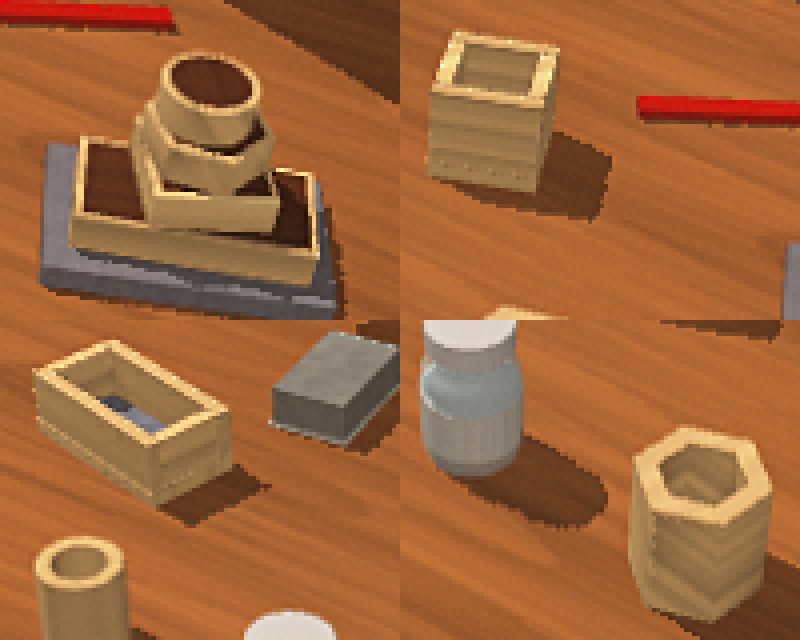

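```bash
cat > h.py <<'E'
import cv2,numpy as np
from scipy.optimize import minimize
from scipy.ndimage import binary_fill_holes,label
from rig import sense,grab_frame,camera_model
CM={n:camera_model(n) for n in("scene","top")}
def proj(n,P):
    c=CM[n];M=np.linalg.inv(c["pose"]);K=np.array([[c["fx"],0,c["cx"]],[0,c["fy"],c["cy"]],[0,0,1.]])
    return cv2.projectPoints(np.float64(P).reshape(-1,1,3),cv2.Rodrigues(M[:3,:3])[0],M[:3,3],K,np.array(c["dist_coeffs"]))[0][:,0]
def ground(n,uv,z):
    c=CM[n];K=np.array([[c["fx"],0,c["cx"]],[0,c["fy"],c["cy"]],[0,0,1.]])
    p=cv2.undistortPoints(np.float64([[uv]]),K,np.array(c["dist_coeffs"]))[0,0]
    d=c["pose"][:3,:3]@np.array([*p,1]);o=c["pose"][:3,3];return o+d*(z-o[2])/d[2]
def outline(k,s=0):  # s = inset
    if k=="round": a=np.arange(72)*np.pi/36;return (25-s)*np.c_[np.cos(a),np.sin(a)]
    if k=="hex": a=np.arange(6)*np.pi/3;return (29-s)/np.cos(np.pi/6)*np.c_[np.cos(a),np.sin(a)]
    w,h={"square":(32,32),"oblong":(33,62)}[k];w-=s;h-=s
    return np.float64([[w,h],[-w,h],[-w,-h],[w,-h]])
def place(k,x,y,yaw,z,s=0):
    R=np.array([[np.cos(yaw),-np.sin(yaw)],[np.sin(yaw),np.cos(yaw)]])
    o=outline(k,s)@R.T+[x,y];return np.c_[o,np.full(len(o),z)]
H=dict(round=54,hex=66,square=60,oblong=46)
SS=8
def fill(polys,x0,y0,w,h):
    m=np.zeros((h*SS,w*SS),np.uint8)
    for p in polys:
        q=np.round(((p-[x0,y0]+.5)*SS-.5)*16).astype(np.int32);cv2.fillPoly(m,[q],1,shift=4)
    return cv2.resize(m.astype(np.float32),(w,h),interpolation=cv2.INTER_AREA)
hull=lambda p:cv2.convexHull(p.astype(np.float32))[:,0].astype(float)
def silh(n,k,x,y,yaw,z0,z1):return hull(proj(n,np.r_[place(k,x,y,yaw,z0),place(k,x,y,yaw,z1)]))
def pale(im):
    f=im.astype(float);return f[...,1]/(f[...,2]+1)
def box_fit(ims,k,x,y,yaw,z0=0,z1=None,names=("top","scene"),thr=.7):
    z1=H[k] if z1 is None else z1;data={}
    for n in names:
        p=silh(n,k,x,y,yaw,z0,z1);a=np.floor(p.min(0)-9).astype(int);b=np.ceil(p.max(0)+9).astype(int)
        a=np.maximum(a,0);m=pale(ims[n][a[1]:b[1],a[0]:b[0]])>thr
        m=binary_fill_holes(m);L,_=label(m);c=np.bincount(L[L>0]).argmax();m=L==c
        data[n]=(a,m.astype(np.float32))
    def cost(v):
        e=0
        for n,(a,m) in data.items():
            e+=((fill([silh(n,k,v[0],v[1],v[2]/50,z0,z1)],*a,m.shape[1],m.shape[0])-m)**2).sum()
        return e
    best=None
    sy=[yaw*50] if k=="round" else [yaw*50+d for d in(-9,0,9)]
    for s in sy:
        i=np.array([[x,y,s],[x+8,y,s],[x,y+8,s],[x,y,s+6]])
        r=minimize(cost,[x,y,s],method="Nelder-Mead",options=dict(initial_simplex=i,xatol=.03,fatol=.01,maxiter=300))
        if best is None or r.fun<best.fun:best=r
    return np.array([best.x[0],best.x[1],best.x[2]/50]),best.fun,sum(m.sum() for _,m in data.values())
E
python3 - <<'E'
from h import *
ims={n:cv2.imread(f"pics/{n}0.png") for n in("top","scene")}
ini=dict(hex=((197,172),66,0.3),square=((254,252),60,.4),round=((316,180),54,0),oblong=((363,241),46,-1.5))
for k,(uv,z,yaw) in ini.items():
    p=ground("top",uv,z)
    for nm in(("top",),("scene",),("top","scene")):
        v,f,a=box_fit(ims,k,p[0],p[1],yaw,names=nm);print(k,nm,v.round(2),round(f,1),a)
E
```

```text
hex ('top',) [644.19 137.75   0.83] 13.5 663.0
hex ('scene',) [ 6.4672e+02  1.3736e+02 -2.5000e-01] 12.0 1427.0
hex ('top', 'scene') [645.84 137.29   0.82] 51.5 2090.0
square ('top',) [4.4566e+02 2.1300e+00 3.6000e-01] 17.0 783.0
square ('scene',) [4.4793e+02 1.9800e+00 3.8000e-01] 15.4 1076.0
square ('top', 'scene') [4.4654e+02 1.5400e+00 3.7000e-01] 49.1 1859.0
round ('top',) [ 6.1712e+02 -1.6201e+02  1.3000e-01] 7.9 410.0
round ('scene',) [ 6.1891e+02 -1.6296e+02  3.0000e-02] 24.8 630.0
round ('top', 'scene') [ 618.18 -162.71    0.  ] 43.5 1040.0
oblong ('top',) [ 4.5112e+02 -2.7068e+02 -2.0000e-01] 15.7 1547.0
oblong ('scene',) [ 4.5279e+02 -2.7200e+02 -2.2000e-01] 20.4 1334.0
oblong ('top', 'scene') [ 4.5153e+02 -2.7139e+02 -2.0000e-01] 56.2 2881.0
```

```bash
cat >> h.py <<'E'
def lid_fit(ims,k,x,y,yaw,ztop,names=("top","scene"),thr=None):
    """fit dark veneer face (inset 4 mm) seen unobstructed"""
    data={}
    for n in names:
        p=proj(n,place(k,x,y,yaw,ztop));a=np.floor(p.min(0)-6).astype(int);b=np.ceil(p.max(0)+6).astype(int);a=np.maximum(a,0)
        g=ims[n][a[1]:b[1],a[0]:b[0]].astype(float)[...,1]   # green: pale high, veneer low
        c=proj(n,[[x,y,ztop]])[0]-a
        sub=fill([proj(n,place(k,x,y,yaw,ztop,10))],*a,g.shape[1],g.shape[0])>.5
        dk=np.median(g[sub]);rg=fill([proj(n,place(k,x,y,yaw,ztop))],*a,g.shape[1],g.shape[0])>.5
        br=np.percentile(g[rg],92);soft=np.clip((br-g)/(br-dk),0,1)
        m=soft>.5;L,_=label(m);cc=np.bincount(L[sub&m],minlength=2);cc[0]=0;M=(L==cc.argmax())
        M=cv2.dilate(M.astype(np.uint8),np.ones((3,3)))
        data[n]=(a,(np.where(M>0,soft,0)).astype(np.float32))
    def cost(v):
        return sum(((fill([proj(n,place(k,v[0],v[1],v[2]/50,ztop,4))],*a,m.shape[1],m.shape[0])-m)**2).sum() for n,(a,m) in data.items())
    best=None
    for s in ([0] if k=="round" else [yaw*50+d for d in(-8,0,8)]):
        i=np.array([[x,y,s],[x+6,y,s],[x,y+6,s],[x,y,s+6]])
        r=minimize(cost,[x,y,s],method="Nelder-Mead",options=dict(initial_simplex=i,xatol=.03,fatol=.005,maxiter=300))
        if best is None or r.fun<best.fun:best=r
    return np.array([best.x[0],best.x[1],best.x[2]/50]),best.fun,sum(m.sum() for _,m in data.values())
def overlay(ims,n,polys,x0,y0,w,h,f=6):
    im=cv2.resize(ims[n][y0:y0+h,x0:x0+w],None,fx=f,fy=f,interpolation=cv2.INTER_NEAREST)
    for p in polys: cv2.polylines(im,[np.round((p-[x0,y0]+.5)*f-.5).astype(int)],True,(0,255,0),1)
    return im
E
python3 - <<'E'
from h import *
ims={n:cv2.imread(f"pics/{n}0.png") for n in("top","scene")}
p=ground("top",(138,252),103);print(p, ground("scene",(393,200),103))
for nm in(("top",),("scene",)):
    v,f,a=lid_fit(ims,"round",p[0],p[1],0,103,names=nm);print(nm,v.round(2),round(f,1),a)
    n=nm[0];c=proj(n,[[v[0],v[1],90]])[0].astype(int)
    globals()[n]=overlay(ims,n,[proj(n,place("round",*v,103,4)),proj(n,place("round",*v,103)),proj(n,place("round",*v,81))],c[0]-30,c[1]-30,60,60)
cv2.imwrite("pics/o1.png",np.hstack([top,scene]))
E
```

```text
[449.80232311 267.6029176  103.        ] [453.10532693 269.70119809 103.        ]
('top',) [4.5122e+02 2.6769e+02 1.0000e-01] 3.1 247.17648
('scene',) [ 4.5375e+02  2.6857e+02 -4.0000e-02] 5.6 195.36581
```

View pics/o1.png

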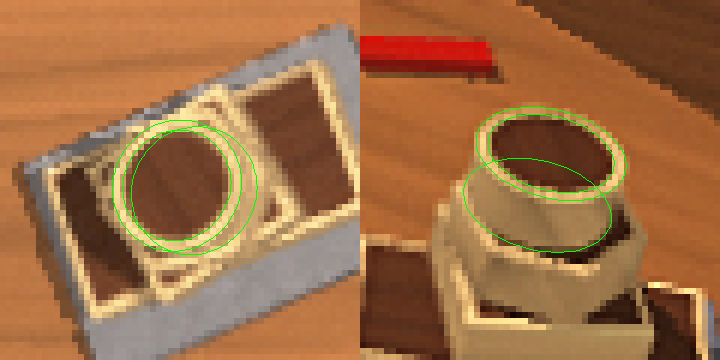

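```bash
cat >> h.py <<'E'
def to(x,y,z,yaw=None):
    s=sense();p=s["eef_pos"];r,pi_,w=s["tcp_rot"]
    cr,sr,cp,sp,cw,sw=np.cos(r),np.sin(r),np.cos(pi_),np.sin(pi_),np.cos(w),np.sin(w)
    from scipy.spatial.transform import Rotation as Ro
    R=Ro.from_euler("xyz",[r,pi_,w]).as_matrix();d=R.T@(np.array([x,y,z])-p)/10
    tw=0 if yaw is None else -((yaw-w+np.pi/2)%np.pi-np.pi/2)
    print("pos",p.round(1),"rot",np.array([r,pi_,w]).round(4),"F",s["contact_force"].round(1),"open",round(s["opening"],3),"q",s["qpos"].round(2),"t",round(s["clock"],2))
    print("shift cm",d.round(3),"twist",round(tw,4),"rows",round(max(np.linalg.norm(d)/4.17,abs(tw)/.125),1))
E
python3 -c "
from h import *
to(452.4,268.1,190)"
```

```text
pos [ 147.7 -606.8  230.6] rot [ 3.1416e+00  1.3000e-03 -1.3320e+00] F [-0.   0.1  0.5] open 0.997 q [-1.33  0.35  1.63 -0.    1.16 -0.  ] t 0.1
shift cm [-77.797 -50.302   4.164] twist 0 rows 22.2
```

>>> {"name": "arm_command", "arguments": {"plan": [{"translation": [-2,-1.3,0],"twist": 0,"gripper": 1},{"translation": [-5.4,-3.5,0],"twist": 0,"gripper": 1},{"translation": [-8.8,-5.7,0],"twist": 0,"gripper": 1},{"translation": [-12.2,-7.9,0],"twist": 0,"gripper": 1},{"translation": [-15.6,-10.1,0],"twist": 0,"gripper": 1}], "squeeze": 50}}

```text
clock: 0.52
eef_pos: [209.0, -429.4, 230.3]
tcp_rot: [3.142, 0.002, -1.333]
contact_force: [1.0, 0.4, -0.2]
opening: 1.001
```

>>> {"name": "arm_command", "arguments": {"plan": [{"translation": [-3.4,-2.2,0],"twist": 0,"gripper": 1},{"translation": [-6.8,-4.4,0],"twist": 0,"gripper": 1},{"translation": [-10.2,-6.6,0],"twist": 0,"gripper": 1},{"translation": [-13.6,-8.8,0],"twist": 0,"gripper": 1},{"translation": [-17,-11,0],"twist": 0,"gripper": 1}]}}

```text
clock: 0.93
eef_pos: [275.6, -236.4, 230.6]
tcp_rot: [-3.141, 0.002, -1.333]
contact_force: [1.9, 0.1, -0.4]
opening: 1.004
```

>>> {"name": "arm_command", "arguments": {"plan": [{"translation": [-3.4,-2.2,0],"twist": 0,"gripper": 1},{"translation": [-6.8,-4.4,0],"twist": 0,"gripper": 1},{"translation": [-10.2,-6.6,0],"twist": 0,"gripper": 1},{"translation": [-13.6,-8.8,0],"twist": 0,"gripper": 1},{"translation": [-17,-11,0],"twist": 0,"gripper": 1}]}}

```text
clock: 1.35
eef_pos: [342.5, -43.3, 231.1]
tcp_rot: [-3.141, 0.002, -1.334]
contact_force: [2.3, -1.0, 0.3]
opening: 1.0
```

>>> {"name": "arm_command", "arguments": {"plan": [{"translation": [-3.4,-2.2,0],"twist": 0,"gripper": 1},{"translation": [-6.8,-4.4,0],"twist": 0,"gripper": 1},{"translation": [-10.2,-6.6,0],"twist": 0,"gripper": 1},{"translation": [-13.6,-8.8,0],"twist": 0,"gripper": 1},{"translation": [-17,-11,0],"twist": 0,"gripper": 1}]}}

```text
clock: 1.77
eef_pos: [409.4, 150.1, 231.4]
tcp_rot: [-3.141, 0.002, -1.333]
contact_force: [0.5, -1.1, -0.3]
opening: 1.001
```

```bash
python3 -c "
from h import *
to(452.4,268.1,190)"
```

```text
pos [409.4 150.1 231.4] rot [-3.1408e+00  1.6000e-03 -1.3329e+00] F [ 0.5 -1.1 -0.3] open 1.001 q [0.35 0.05 2.02 0.   1.07 1.68] t 1.77
shift cm [-10.45   -6.954   4.164] twist 0 rows 3.2
```

>>> {"name": "arm_command", "arguments": {"plan": [{"translation": [-3.4,-2.2,0],"twist": 0,"gripper": 1},{"translation": [-6.8,-4.5,0.5],"twist": 0,"gripper": 1},{"translation": [-9.2,-6.1,2],"twist": 0,"gripper": 1},{"translation": [-10.45,-6.95,4],"twist": 0,"gripper": 1},{"translation": [-10.45,-6.95,5.2],"twist": 0,"gripper": 1}]}}

```text
clock: 2.18
eef_pos: [452.8, 271.1, 177.9]
tcp_rot: [-3.141, 0.002, -1.33]
contact_force: [-0.8, -1.1, -0.7]
opening: 1.004
```

```bash
python3 - <<'E'
from h import *
to(452.4,268.1,80)
ims={n:grab_frame(n) for n in("top","scene")}
for n in ims: cv2.imwrite(f"pics/{n}1.png",ims[n])
a=cv2.resize(ims["top"][190:310,80:210],None,fx=3,fy=3);b=cv2.resize(ims["scene"][150:270,330:460],None,fx=3,fy=3)
cv2.imwrite("pics/d1.png",np.hstack([a,b]))
E
```

```text
pos [452.8 271.1 177.9] rot [-3.1409e+00  2.1000e-03 -1.3304e+00] F [-0.8 -1.1 -0.7] open 1.004 q [0.54 0.26 1.89 0.   0.98 1.86] t 2.18
shift cm [0.298 0.121 9.784] twist 0 rows 2.3
```

View pics/d1.png

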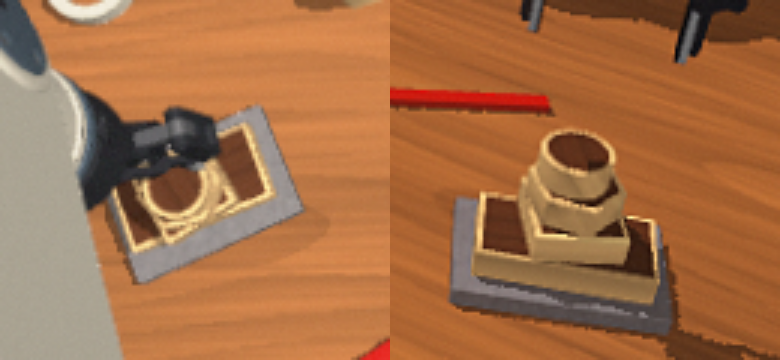

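```bash
python3 - <<'E'
from h import *
s=sense();p=s["eef_pos"];w=s["tcp_rot"][2];print(p)
ux=np.array([np.cos(w),np.sin(w),0])
for n,(x0,y0) in dict(top=(80,190),scene=(330,150)).items():
    print(n,((proj(n,[p+ux*42.5+[0,0,13],p-ux*42.5+[0,0,13],p+ux*57+[0,0,13],p-ux*57+[0,0,13]])-[x0,y0])*3).round())
E
```

```text
[450.7821824  267.95140125 177.13593086]
top [[194. 157.]
 [ 76. 190.]
 [215. 151.]
 [ 56. 195.]]
scene [[149.  23.]
 [283.  52.]
 [126.  19.]
 [307.  57.]]
```

```bash
python3 - <<'E'
from h import *
to(452.4,268.1,81.5)
E
```

```text
pos [450.8 268.  177.1] rot [ 3.1377e+00  2.0000e-04 -1.3315e+00] F [-1.3 -0.2  0.2] open 1.0 q [0.53 0.26 1.9  0.   0.99 1.86] t 2.28
shift cm [ 0.025 -0.198  9.563] twist 0 rows 2.3
```

>>> {"name": "arm_command", "arguments": {"plan": [{"translation": [0,-0.15,2],"twist": 0,"gripper": 1},{"translation": [0,-0.2,4.5],"twist": 0,"gripper": 1},{"translation": [0,-0.2,7],"twist": 0,"gripper": 1},{"translation": [0,-0.2,8],"twist": 0,"gripper": 1},{"translation": [0,-0.2,8],"twist": 0,"gripper": 1}]}}

```text
clock: 2.7
eef_pos: [451.1, 267.1, 95.7]
tcp_rot: [3.134, -0.001, -1.332]
contact_force: [-0.9, -0.3, -0.4]
opening: 0.997
```

```bash
python3 - <<'E'
from h import *
to(452.4,268.1,81.5)
E
```

```text
pos [451.1 267.1  95.7] rot [ 3.1340e+00 -1.0000e-03 -1.3321e+00] F [-0.9 -0.3 -0.4] open 0.997 q [0.53 0.38 1.95 0.   0.82 1.86] t 2.7
shift cm [-0.063 -0.158  1.423] twist 0 rows 0.3
```

>>> {"name": "arm_command", "arguments": {"plan": [{"translation": [0,-0.15,0.7],"twist": 0,"gripper": 1},{"translation": [-0.05,-0.15,1.4],"twist": 0,"gripper": 1},{"translation": [-0.05,-0.15,1.4],"twist": 0,"gripper": 1},{"translation": [-0.05,-0.15,1.4],"twist": 0,"gripper": 0.7},{"translation": [-0.05,-0.15,1.4],"twist": 0,"gripper": 0.65}]}}

```text
clock: 3.12
eef_pos: [452.8, 268.2, 82.4]
tcp_rot: [3.135, -0.001, -1.332]
contact_force: [0.3, 0.6, -0.4]
opening: 0.75
```

```bash
python3 - <<'E'
from h import *
to(452.4,268.1,81.5)
ims={n:grab_frame(n) for n in("top","scene")}
for n in ims: cv2.imwrite(f"pics/{n}2.png",ims[n])
a=cv2.resize(ims["top"][190:310,80:210],None,fx=3,fy=3);b=cv2.resize(ims["scene"][150:270,330:460],None,fx=3,fy=3)
cv2.imwrite("pics/d2.png",np.hstack([a,b]))
E
```

```text
pos [452.8 268.2  82.4] rot [ 3.1350e+00 -7.0000e-04 -1.3321e+00] F [ 0.3  0.6 -0.4] open 0.75 q [0.53 0.4  1.96 0.   0.79 1.86] t 3.12
shift cm [-0.002  0.036  0.088] twist 0 rows 0.0
```

View pics/d2.png

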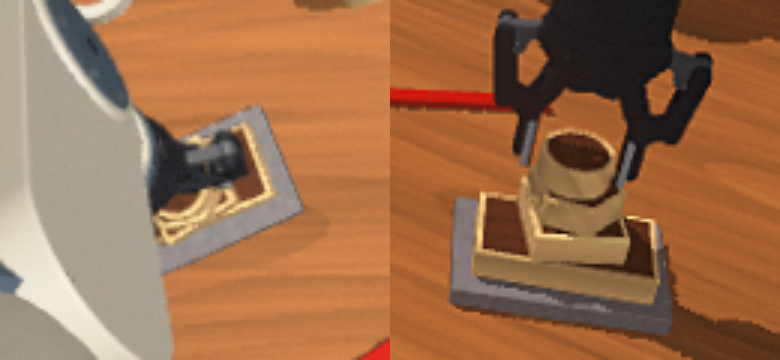

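>>> {"name": "arm_command", "arguments": {"plan": [{"translation": [0,0,0],"twist": 0,"gripper": 0.62},{"translation": [0,0,0],"twist": 0,"gripper": 0.55},{"translation": [0,0,0],"twist": 0,"gripper": 0.5},{"translation": [0,0,0],"twist": 0,"gripper": 0.45},{"translation": [0,0,0],"twist": 0,"gripper": 0.4}], "squeeze": 40}}

```text
clock: 3.63
eef_pos: [453.0, 268.3, 83.1]
tcp_rot: [3.136, -0.0, -1.332]
contact_force: [-2.0, -1.8, 7.0]
opening: 0.565
```

```bash
python3 - <<'E'
from h import *
to(452.4,268.1,131.5)
ims={n:grab_frame(n) for n in("top","scene")}
b=cv2.resize(ims["scene"][150:270,330:460],None,fx=4,fy=4)
cv2.imwrite("pics/d3.png",b)
E
```

```text
pos [453.  268.3  83.1] rot [ 3.1357e+00 -5.0000e-04 -1.3321e+00] F [-2.  -1.8  7. ] open 0.565 q [0.53 0.4  1.96 0.   0.79 1.86] t 3.63
shift cm [ 0.011  0.092 -4.842] twist 0 rows 1.2
```

View pics/d3.png

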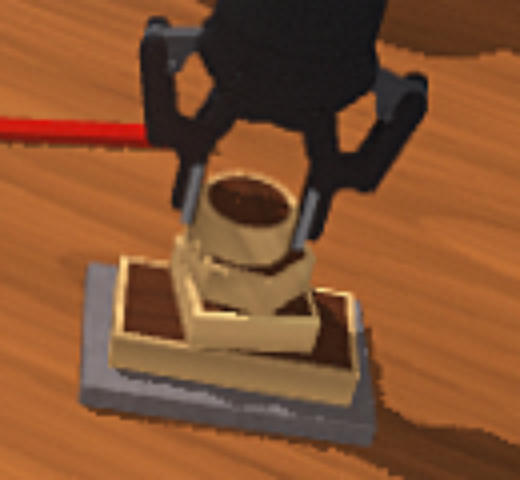

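>>> {"name": "arm_command", "arguments": {"plan": [{"translation": [0,0,0],"twist": 0,"gripper": 0.4},{"translation": [0,0,-0.3],"twist": 0,"gripper": 0.4},{"translation": [0,0,-1.0],"twist": 0,"gripper": 0.4},{"translation": [0,0,-2.0],"twist": 0,"gripper": 0.4},{"translation": [0,0,-3.0],"twist": 0,"gripper": 0.4}]}}

```text
clock: 4.15
eef_pos: [453.1, 268.4, 114.0]
tcp_rot: [3.136, -0.001, -1.332]
contact_force: [0.5, -1.0, -0.4]
opening: 0.571
```

```bash
python3 - <<'E'
from h import *
to(452.4,268.1,131.5)
ims={n:grab_frame(n) for n in("top","scene")}
for n in ims: cv2.imwrite(f"pics/{n}4.png",ims[n])
b=cv2.resize(ims["scene"][150:270,330:460],None,fx=4,fy=4)
cv2.imwrite("pics/d4.png",b)
E
```

```text
pos [453.1 268.4 114. ] rot [ 3.1356e+00 -5.0000e-04 -1.3320e+00] F [ 0.5 -1.  -0.4] open 0.571 q [0.53 0.35 1.94 0.   0.86 1.86] t 4.15
shift cm [ 0.013  0.088 -1.745] twist 0 rows 0.4
```

View pics/d4.png

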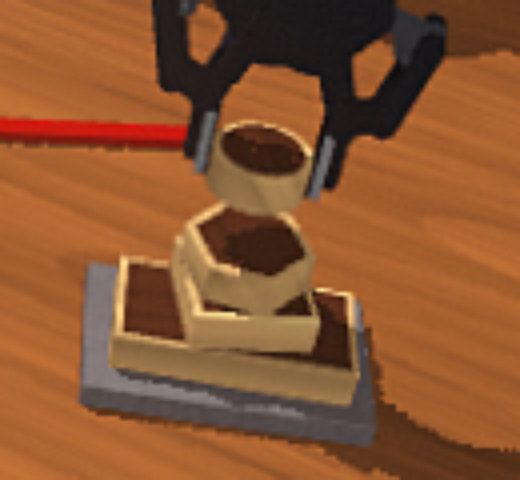

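```bash
python3 - <<'E'
from h import *
to(617.7,-162.5,150)
print(ground("top",(254,172),85))
E
```

```text
pos [454.4 269.1 115.3] rot [ 3.1391e+00  5.0000e-04 -1.3320e+00] F [ 0.8  0.8 -0.3] open 0.57 q [0.53 0.35 1.94 0.   0.85 1.86] t 4.25
shift cm [45.799 -5.648 -3.507] twist 0 rows 11.1
[635.26770076  -5.45836417  85.        ]
```

>>> {"name": "arm_command", "arguments": {"plan": [{"translation": [0.5,0,-2],"twist": 0,"gripper": 0.4},{"translation": [3,-0.4,-3.5],"twist": 0,"gripper": 0.4},{"translation": [6.5,-0.8,-3.5],"twist": 0,"gripper": 0.4},{"translation": [10,-1.2,-3.5],"twist": 0,"gripper": 0.4},{"translation": [13.5,-1.7,-3.5],"twist": 0,"gripper": 0.4}]}}

```text
clock: 4.67
eef_pos: [503.3, 140.9, 150.8]
tcp_rot: [3.14, 0.001, -1.331]
contact_force: [0.8, -0.2, 0.3]
opening: 0.571
```

>>> {"name": "arm_command", "arguments": {"plan": [{"translation": [3.5,-0.4,0],"twist": 0,"gripper": 0.4},{"translation": [7,-0.9,0],"twist": 0,"gripper": 0.4},{"translation": [10.5,-1.3,0],"twist": 0,"gripper": 0.4},{"translation": [14,-1.7,0],"twist": 0,"gripper": 0.4},{"translation": [17.5,-2.2,0],"twist": 0,"gripper": 0.4}]}}

```text
clock: 5.08
eef_pos: [566.5, -25.7, 150.9]
tcp_rot: [3.14, 0.001, -1.331]
contact_force: [0.8, 0.3, -0.1]
opening: 0.57
```

```bash
python3 - <<'E'
from h import *
to(617.7,-162.5,100)
E
```

```text
pos [566.5 -25.7 150.9] rot [ 3.1405e+00  5.0000e-04 -1.3310e+00] F [ 0.8  0.3 -0.1] open 0.57 q [-0.05  0.36  1.83  0.    0.96  1.28] t 5.08
shift cm [14.508 -1.735  5.081] twist 0 rows 3.7
```

>>> {"name": "arm_command", "arguments": {"plan": [{"translation": [3.5,-0.4,0],"twist": 0,"gripper": 0.4},{"translation": [7,-0.9,0],"twist": 0,"gripper": 0.4},{"translation": [10.5,-1.3,1],"twist": 0,"gripper": 0.4},{"translation": [14,-1.7,3],"twist": 0,"gripper": 0.4},{"translation": [14.5,-1.7,5],"twist": 0,"gripper": 0.4}]}}

```text
clock: 5.5
eef_pos: [620.2, -167.8, 101.4]
tcp_rot: [-3.139, -0.003, -1.333]
contact_force: [-0.8, 0.8, 0.2]
opening: 0.567
```

>>> {"name": "arm_command", "arguments": {"plan": [{"translation": [0,0,0],"twist": 0,"gripper": 0.4},{"translation": [0,0,0],"twist": 0,"gripper": 0.4},{"translation": [0,0,0],"twist": 0,"gripper": 0.4},{"translation": [0,0,0],"twist": 0,"gripper": 0.4},{"translation": [0,0,0],"twist": 0,"gripper": 0.4}]}}

```text
clock: 5.92
eef_pos: [620.8, -166.9, 102.8]
tcp_rot: [-3.137, -0.004, -1.332]
contact_force: [0.6, 0.9, -0.4]
opening: 0.567
```

```bash
python3 - <<'E'
from h import *
to(617.7,-162.5,57)
ims={n:grab_frame(n) for n in("top","scene")}
for n in ims: cv2.imwrite(f"pics/{n}5.png",ims[n])
p=sense()["eef_pos"]
zt=p[2]-2.1+22
def ov(n,P):
    c=proj(n,[p])[0].astype(int);return overlay(ims,n,P,c[0]-32,c[1]-32,64,64,6)
P={}
for n in ims:
    try:
        v,f,a=lid_fit(ims,"round",p[0],p[1],0,zt,names=(n,));print(n,v.round(2),f,a)
        P[n]=[proj(n,place("round",*v,zt)),proj(n,place("round",*v,zt,4)),proj(n,place("round",*v,zt-22))]
    except Exception as e: print(e);P[n]=[]
cv2.imwrite("pics/d5.png",np.hstack([ov("top",P["top"]),ov("scene",P["scene"])]))
to(617.7,-162.5,57)
E
```

```text
pos [ 620.8 -166.9  102.8] rot [-3.137  -0.0039 -1.3322] F [ 0.6  0.9 -0.4] open 0.567 q [-0.26  0.52  1.7  -0.    0.92  1.07] t 5.92
shift cm [-0.518  0.215  4.58 ] twist 0 rows 1.1
top [ 6.0465e+02 -1.4641e+02 -8.0000e-02] 682.6126708984375 951.545
scene [ 6.2177e+02 -1.6853e+02  1.2000e-01] 308.6641540527344 490.69672
pos [ 620.6 -167.1  102.5] rot [-3.1373 -0.0038 -1.3323] F [ 0.6  0.4 -0.2] open 0.566 q [-0.26  0.52  1.7  -0.    0.92  1.07] t 6.02
shift cm [-0.532  0.197  4.548] twist 0 rows 1.1
```

View pics/d5.png

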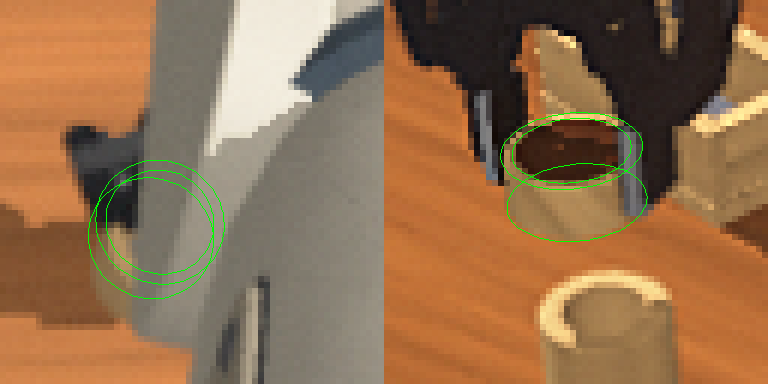

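```bash
cat >> h.py <<'E'
def scene_lid(k,v,zt,f=10,r=36,fn="pics/x.png",im=None,n="scene",dy=0):
    ims={n:grab_frame(n) if im is None else im}
    P=[proj(n,place(k,*v,zt)),proj(n,place(k,*v,zt,4)),proj(n,place(k,*v,zt-22))]
    c=proj(n,[[v[0],v[1],zt-11]])[0].astype(int)
    cv2.imwrite(fn,overlay(ims,n,P,max(c[0]-r,0),max(c[1]-r+dy,0),2*r,int(2*r*.8),f))
    return ims[n]
E
python3 - <<'E'
from h import *
p=np.array([620.7,-167,102.6])
scene_lid("round",(p[0]+1.1,p[1]-.5,0),p[2]+19.9,fn="pics/d6.png",im=cv2.imread("pics/scene5.png"))
E
```

```text
(no output)
```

View pics/d6.png

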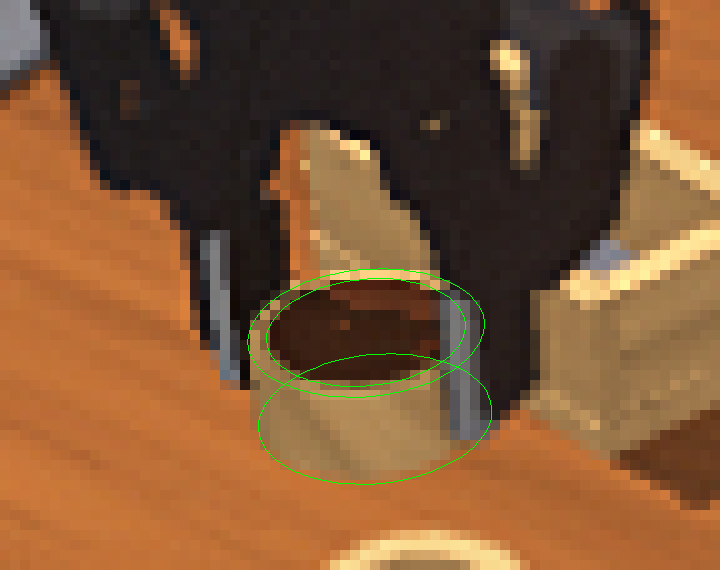

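```bash
python3 - <<'E'
from h import *
to(617.5,-162.2,62)
E
```

```text
pos [ 620.6 -167.1  102.5] rot [-3.1373 -0.0038 -1.3323] F [ 0.6  0.4 -0.2] open 0.566 q [-0.26  0.52  1.7  -0.    0.92  1.07] t 6.02
shift cm [-0.564  0.208  4.048] twist 0 rows 1.0
```

>>> {"name": "arm_command", "arguments": {"plan": [{"translation": [-0.3,0.1,1],"twist": 0,"gripper": 0.4},{"translation": [-0.56,0.21,3],"twist": 0,"gripper": 0.4},{"translation": [-0.56,0.21,4.05],"twist": 0,"gripper": 0.4},{"translation": [-0.56,0.21,4.05],"twist": 0,"gripper": 0.4},{"translation": [-0.56,0.21,4.05],"twist": 0,"gripper": 0.4}]}}

```text
clock: 6.43
eef_pos: [616.9, -161.9, 61.2]
tcp_rot: [-3.139, -0.003, -1.332]
contact_force: [0.6, -0.3, 0.3]
opening: 0.568
```

```bash
python3 - <<'E'
from h import *
to(617.5,-162.2,56)
p=sense()["eef_pos"]
im=scene_lid("round",(p[0]+1.1,p[1]-.5,0),p[2]+19.9,fn="pics/d7.png",dy=8)
cv2.imwrite("pics/scene7.png",im)
to(617.5,-162.2,56)
E
```

```text
pos [ 616.9 -161.9   61.2] rot [-3.1389e+00 -3.0000e-03 -1.3321e+00] F [ 0.6 -0.3  0.3] open 0.568 q [-0.26  0.56  1.73 -0.    0.85  1.07] t 6.43
shift cm [ 0.041 -0.051  0.519] twist 0 rows 0.1
pos [ 617.5 -162.2   62. ] rot [-3.1376 -0.0037 -1.3321] F [ 0.3 -0.2 -0.3] open 0.569 q [-0.26  0.56  1.73 -0.    0.85  1.07] t 6.48
shift cm [0.001 0.007 0.596] twist 0 rows 0.1
```

View pics/d7.png

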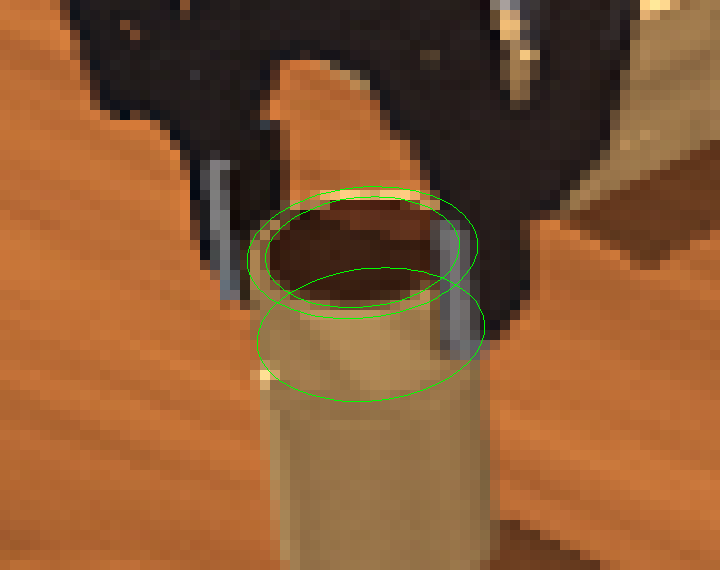

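>>> {"name": "arm_command", "arguments": {"plan": [{"translation": [-0.02,0,0.2],"twist": 0,"gripper": 0.4},{"translation": [-0.02,0,0.4],"twist": 0,"gripper": 0.4},{"translation": [-0.02,0,0.5],"twist": 0,"gripper": 0.4},{"translation": [-0.02,0,0.55],"twist": 0,"gripper": 0.4},{"translation": [-0.02,0,0.55],"twist": 0,"gripper": 0.4}]}}

```text
clock: 6.9
eef_pos: [617.5, -162.1, 56.5]
tcp_rot: [-3.137, -0.004, -1.332]
contact_force: [-0.4, -0.3, -0.0]
opening: 0.575
```

```bash
python3 - <<'E'
from h import *
grab_frame("scene")
to(617.4,-162.2,56)
E
```

```text
pos [ 617.6 -162.1   56.6] rot [-3.1375 -0.0037 -1.3322] F [ 0.3  0.4 -1.2] open 0.566 q [-0.26  0.57  1.73 -0.    0.84  1.08] t 6.95
shift cm [0.009 0.021 0.056] twist 0 rows 0.0
```

No contact yet; lower a little further.

>>> {"name": "arm_command", "arguments": {"plan": [{"translation": [0,0.02,0.05],"twist": 0,"gripper": 0.4},{"translation": [0,0.02,0.1],"twist": 0,"gripper": 0.4},{"translation": [0,0.02,0.15],"twist": 0,"gripper": 0.4},{"translation": [0,0.02,0.15],"twist": 0,"gripper": 0.4},{"translation": [0,0.02,0.15],"twist": 0,"gripper": 0.4}]}}

```text
clock: 7.37
eef_pos: [617.7, -162.1, 56.1]
tcp_rot: [-3.137, -0.004, -1.332]
contact_force: [-2.6, 1.2, 9.4]
opening: 0.57
```

```bash
python3 - <<'E'
from h import *
p=sense()["eef_pos"]
im=scene_lid("round",(p[0]+1.1,p[1]-.5,0),p[2]+19.9,fn="pics/d8.png",dy=8)
to(617.4,-162.2,55)
E
```

```text
pos [ 617.7 -162.1   56.1] rot [-3.1367 -0.0039 -1.3323] F [-2.5  0.5  9.5] open 0.569 q [-0.26  0.57  1.73 -0.    0.83  1.07] t 7.42
shift cm [0.003 0.037 0.113] twist 0 rows 0.0
```

View pics/d8.png

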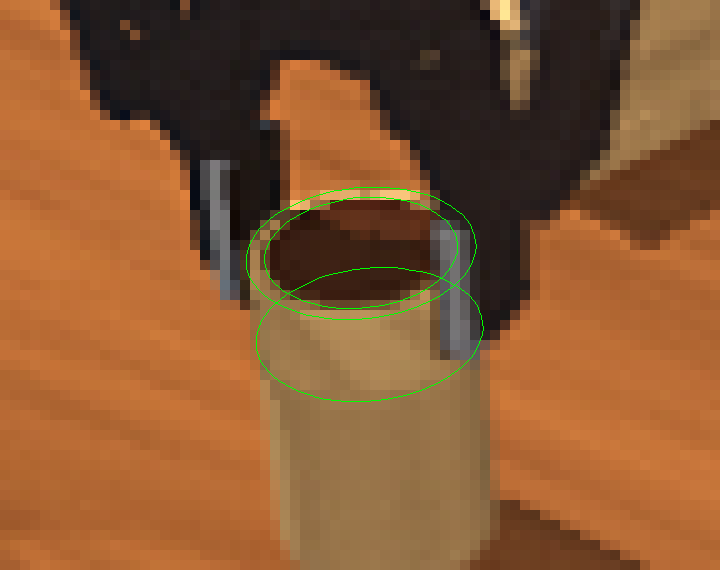

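>>> {"name": "arm_command", "arguments": {"plan": [{"translation": [0,0,-0.06],"twist": 0,"gripper": 0.4},{"translation": [0,0,-0.06],"twist": 0,"gripper": 0.62},{"translation": [0,0,-0.06],"twist": 0,"gripper": 0.7},{"translation": [0,0,-0.06],"twist": 0,"gripper": 0.8},{"translation": [0,0,-0.06],"twist": 0,"gripper": 0.9}]}}

```text
clock: 7.83
eef_pos: [617.6, -162.1, 56.5]
tcp_rot: [-3.137, -0.004, -1.332]
contact_force: [-0.8, -0.9, -0.6]
opening: 0.896
```

>>> {"name": "arm_command", "arguments": {"plan": [{"translation": [0,0,0],"twist": 0,"gripper": 1},{"translation": [0,0,-1],"twist": 0,"gripper": 1},{"translation": [0,0,-3],"twist": 0,"gripper": 1},{"translation": [0,0,-6],"twist": 0,"gripper": 1},{"translation": [0,0,-9],"twist": 0,"gripper": 1}]}}

```text
clock: 8.25
eef_pos: [616.4, -161.7, 147.4]
tcp_rot: [-3.139, -0.003, -1.332]
contact_force: [1.3, 0.6, -0.1]
opening: 1.001
```

```bash
python3 - <<'E'
from h import *
ims={n:grab_frame(n) for n in("top","scene")}
for n in ims: cv2.imwrite(f"pics/{n}9.png",ims[n])
v,f,a=box_fit(ims,"round",617.7,-162.5,0,54,76,names=("scene",));print("sil",v,f,a)
v,f,a=lid_fit(ims,"round",617.7,-162.5,0,76,names=("scene",));print("lid",v,f,a)
c=proj("scene",[[617.7,-162.5,60]])[0].astype(int)
cv2.imwrite("pics/d9.png",overlay(ims,"scene",[proj("scene",place("round",618.9,-163,0,z)) for z in (0,54,76)],c[0]-32,c[1]-28,64,64,8))
# pile: hex top
p=ground("scene",(393,210),81);print(p)
to(452,268,150)
E
```

```text
sil [ 6.23779246e+02 -1.59009785e+02 -1.39695728e-01] 215.042724609375 641.0
lid [ 6.19270217e+02 -1.63749059e+02  4.82234872e-02] 249.54473876953125 563.67303
[454.80268365 275.18206788  81.        ]
pos [ 620.3 -162.7  152.4] rot [-3.1295 -0.0079 -1.3323] F [-0.1 -0.3  0.5] open 0.999 q [-0.26  0.45  1.68 -0.    1.    1.07] t 8.35
shift cm [-45.825   6.179  -0.196] twist 0 rows 11.1
```

View pics/d9.png

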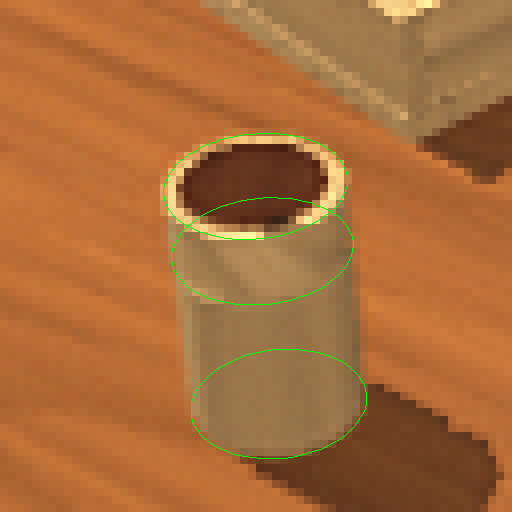

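View pics/top9.png

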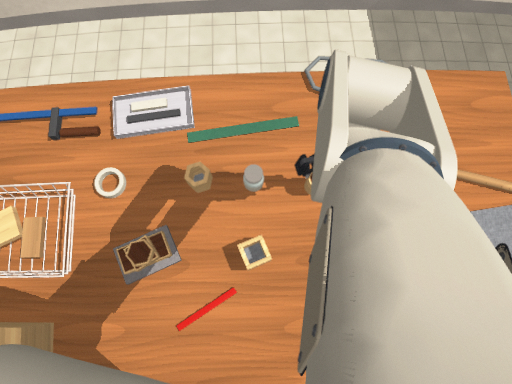

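```bash
python3 - <<'E'
from h import *
ims={n:cv2.imread(f"pics/{n}9.png") for n in("top","scene")}
p=ground("top",(138,252),81);print(p)
for n in ("top","scene"):
    for z in (81,):
        b=min((lid_fit(ims,"hex",p[0],p[1],y,z,names=(n,)) for y in(0,.35,.7)),key=lambda r:r[1]);v=b[0]
        print(n,v.round(3),(v[2]%(np.pi/3)).round(3),b[1:])
    c=proj(n,[[v[0],v[1],60]])[0].astype(int)
    globals()[n]=overlay(ims,n,[proj(n,place("hex",*v,81,4)),proj(n,place("hex",*v,81)),proj(n,place("hex",*v,59))],c[0]-32,c[1]-32,64,64)
cv2.imwrite("pics/o2.png",np.hstack([top,scene]))
E
```

```text
[451.99112092 274.50071818  81.        ]
top [451.897 272.857   0.716] 0.716 (np.float64(3.089043617248535), np.float32(375.25244))
scene [454.41  273.397   0.741] 0.741 (np.float64(2.3240675926208496), np.float32(319.93103))
```

View pics/o2.png

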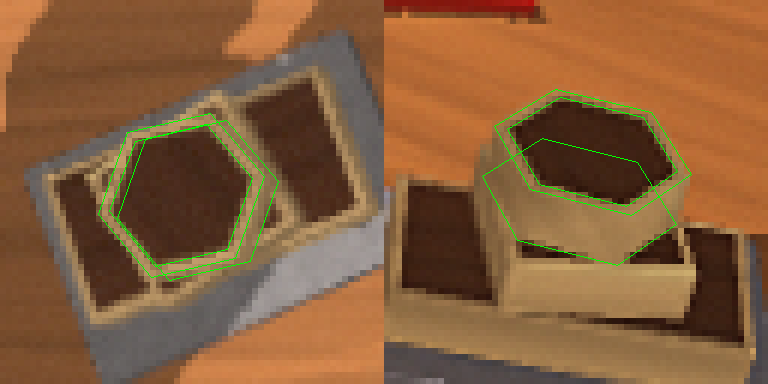

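```bash
python3 - <<'E'
from h import *
for i in range(3):
    grab_frame("scene")
    to(453.1,273.1,150,-.843)
E
```

```text
pos [ 619.  -162.3  150. ] rot [-3.1321 -0.0065 -1.3323] F [-0.3  0.1 -0.9] open 0.999 q [-0.26  0.45  1.68 -0.    1.    1.07] t 8.4
shift cm [-46.23    5.833  -0.36 ] twist -0.4893 rows 11.2
pos [ 617.8 -162.   148. ] rot [-3.1349 -0.005  -1.3323] F [-0.6 -0.2 -0.4] open 1.0 q [-0.26  0.45  1.68 -0.    1.    1.07] t 8.45
shift cm [-46.166   5.718  -0.469] twist -0.4893 rows 11.2
pos [ 616.9 -161.8  146.7] rot [-3.137  -0.0038 -1.3324] F [-0.   0.1 -0.3] open 1.001 q [-0.26  0.46  1.68 -0.    1.    1.07] t 8.5
shift cm [-46.124   5.639  -0.538] twist -0.4894 rows 11.1
```

>>> {"name": "arm_command", "arguments": {"plan": [{"translation": [-2,0.25,0],"twist": -0.1,"gripper": 1},{"translation": [-5.5,0.67,0],"twist": -0.2,"gripper": 1},{"translation": [-9,1.1,0],"twist": -0.3,"gripper": 1},{"translation": [-12.7,1.55,0],"twist": -0.4,"gripper": 1},{"translation": [-16.4,2,0],"twist": -0.489,"gripper": 1}]}}

```text
clock: 8.92
eef_pos: [556.8, -6.0, 144.5]
tcp_rot: [-3.141, -0.004, -0.839]
contact_force: [0.6, 0.7, 0.5]
opening: 1.0
```

```bash
python3 - <<'E'
from h import *
to(453.1,273.1,150,-.843)
E
```

```text
pos [556.8  -6.  144.5] rot [-3.1413 -0.0038 -0.839 ] F [0.6 0.7 0.5] open 1.0 q [-0.01  0.35  1.86 -0.    0.93  0.83] t 8.92
shift cm [-27.695 -10.932  -0.654] twist 0.004 rows 7.1
```

>>> {"name": "arm_command", "arguments": {"plan": [{"translation": [-3.7,-1.46,-0.1],"twist": 0,"gripper": 1},{"translation": [-7.4,-2.9,-0.2],"twist": 0,"gripper": 1},{"translation": [-11.1,-4.4,-0.3],"twist": 0,"gripper": 1},{"translation": [-14.8,-5.85,-0.4],"twist": 0,"gripper": 1},{"translation": [-18.5,-7.3,-0.5],"twist": 0.004,"gripper": 1}]}}

```text
clock: 9.33
eef_pos: [485.6, 181.6, 147.6]
tcp_rot: [3.14, -0.003, -0.843]
contact_force: [0.7, 0.5, -0.1]
opening: 1.004
```

```bash
python3 - <<'E'
from h import *
to(453.1,273.1,150,-.843)
E
```

```text
pos [485.6 181.6 147.6] rot [ 3.1396e+00 -2.9000e-03 -8.4310e-01] F [ 0.7  0.5 -0.1] open 1.004 q [ 0.36  0.29  1.94 -0.    0.92  1.2 ] t 9.33
shift cm [-8.988 -3.659 -0.271] twist -0.0001 rows 2.3
```

>>> {"name": "arm_command", "arguments": {"plan": [{"translation": [-3.5,-1.4,0],"twist": 0,"gripper": 1},{"translation": [-6.5,-2.65,0],"twist": 0,"gripper": 1},{"translation": [-8.5,-3.5,0],"twist": 0,"gripper": 1},{"translation": [-9,-3.66,0],"twist": 0,"gripper": 1},{"translation": [-9,-3.66,0],"twist": 0,"gripper": 1}]}}

```text
clock: 9.75
eef_pos: [451.7, 273.9, 146.1]
tcp_rot: [3.137, -0.002, -0.841]
contact_force: [-0.2, -0.2, -0.7]
opening: 1.003
```

```bash
python3 - <<'E'
from h import *
ims={n:grab_frame(n) for n in("scene",)}
grab_frame("scene")
print(lid_fit(ims,"hex",454.4,273.4,.74,81,names=("scene",)))
to(453.1,273.1,90,-.843)
E
```

```text
(array([454.38785075, 273.40757363,   0.74170413]), np.float64(402.22418212890625), np.float32(938.4968))
pos [452.6 272.3 146.5] rot [ 3.1378e+00 -2.9000e-03 -8.4260e-01] F [ 0.1 -0.7 -0.5] open 1.002 q [ 0.54  0.31  1.92 -0.    0.92  1.39] t 9.85
shift cm [-0.044 -0.109  5.648] twist 0.0004 rows 1.4
```

>>> {"name": "arm_command", "arguments": {"plan": [{"translation": [-0.05,-0.1,2.5],"twist": 0,"gripper": 1},{"translation": [-0.05,-0.1,5.5],"twist": 0,"gripper": 1},{"translation": [-0.05,-0.1,7.7],"twist": 0,"gripper": 1},{"translation": [-0.05,-0.1,8.4],"twist": 0,"gripper": 1},{"translation": [-0.05,-0.1,8.4],"twist": 0,"gripper": 0.85}]}}

```text
clock: 10.27
eef_pos: [452.1, 270.9, 60.7]
tcp_rot: [3.134, -0.002, -0.844]
contact_force: [-0.3, 0.8, -0.5]
opening: 0.883
```

```bash
python3 - <<'E'
from h import *
im=grab_frame("scene");b=cv2.resize(im[150:270,330:460],None,fx=4,fy=4)
cv2.imwrite("pics/d10.png",b);grab_frame("scene")
to(453.1,273.1,60.5,-.843)
E
```

```text
pos [453.6 272.4  63. ] rot [ 3.1379e+00 -3.0000e-03 -8.4370e-01] F [0.3 0.1 0.1] open 0.853 q [ 0.54  0.43  1.96 -0.01  0.75  1.39] t 10.37
shift cm [-0.09  -0.01   0.254] twist -0.0007 rows 0.1
```

View pics/d10.png

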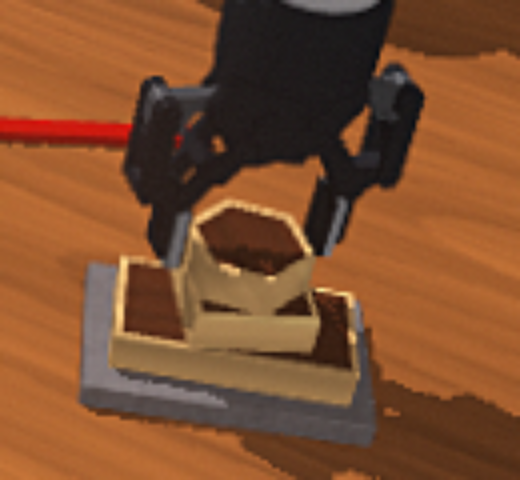

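>>> {"name": "arm_command", "arguments": {"plan": [{"translation": [-0.09,0,0.2],"twist": 0,"gripper": 0.8},{"translation": [-0.09,0,0.2],"twist": 0,"gripper": 0.75},{"translation": [-0.09,0,0.2],"twist": 0,"gripper": 0.7},{"translation": [-0.09,0,0.2],"twist": 0,"gripper": 0.66},{"translation": [-0.09,0,0.2],"twist": 0,"gripper": 0.6}]}}

```text
clock: 10.78
eef_pos: [453.6, 273.4, 62.2]
tcp_rot: [3.139, -0.003, -0.844]
contact_force: [-0.5, -1.7, 7.6]
opening: 0.67
```

>>> {"name": "arm_command", "arguments": {"plan": [{"translation": [0,0,0],"twist": 0,"gripper": 0.55},{"translation": [0,0,0],"twist": 0,"gripper": 0.5},{"translation": [0,0,-0.3],"twist": 0,"gripper": 0.5},{"translation": [0,0,-1],"twist": 0,"gripper": 0.5},{"translation": [0,0,-1.5],"twist": 0,"gripper": 0.5}]}}

```text
clock: 11.2
eef_pos: [453.6, 273.5, 77.9]
tcp_rot: [3.139, -0.003, -0.843]
contact_force: [0.4, 0.2, -0.3]
opening: 0.668
```

```bash
python3 - <<'E'
from h import *
im=grab_frame("scene");b=cv2.resize(im[150:270,330:460],None,fx=4,fy=4)
cv2.imwrite("pics/d11.png",b);grab_frame("scene")
to(645.4,137.5,150,-.759)
E
```

```text
pos [454.3 273.9  78.4] rot [ 3.1413 -0.0037 -0.8435] F [0.1 0.6 0.4] open 0.671 q [ 0.54  0.41  1.96 -0.01  0.77  1.39] t 11.3
shift cm [22.92  -5.208 -7.078] twist -0.0845 rows 5.9
```

View pics/d11.png

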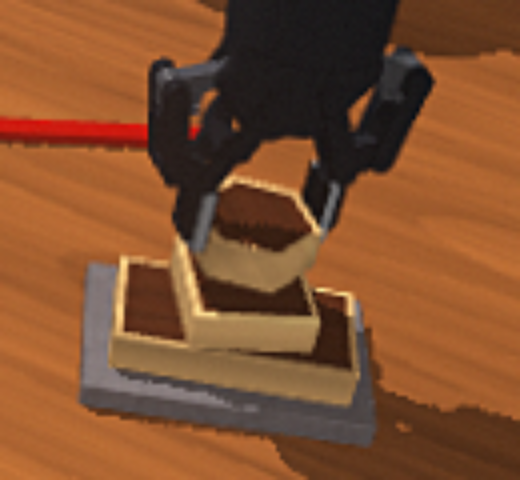

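>>> {"name": "arm_command", "arguments": {"plan": [{"translation": [0,0,-2],"twist": 0,"gripper": 0.5},{"translation": [2,-0.5,-5],"twist": -0.02,"gripper": 0.5},{"translation": [5.5,-1.2,-5],"twist": -0.05,"gripper": 0.5},{"translation": [9,-2,-5],"twist": -0.085,"gripper": 0.5},{"translation": [12.5,-2.8,-5],"twist": -0.085,"gripper": 0.5}]}}

```text
clock: 11.72
eef_pos: [559.5, 198.7, 129.8]
tcp_rot: [-3.141, -0.004, -0.755]
contact_force: [-0.3, 1.1, 0.8]
opening: 0.668
```

```bash
python3 - <<'E'
from h import *
to(645.4,137.5,110,-.759)
E
```

```text
pos [559.5 198.7 129.8] rot [-3.1408 -0.0044 -0.7553] F [-0.3  1.1  0.8] open 0.668 q [ 0.34  0.42  1.79 -0.    0.93  1.1 ] t 11.72
shift cm [10.437 -1.433  2.029] twist 0.0037 rows 2.6
```

>>> {"name": "arm_command", "arguments": {"plan": [{"translation": [3.5,-0.5,0],"twist": 0,"gripper": 0.5},{"translation": [7,-1,0.5],"twist": 0.004,"gripper": 0.5},{"translation": [9.5,-1.3,1.3],"twist": 0.004,"gripper": 0.5},{"translation": [10.45,-1.43,2],"twist": 0.004,"gripper": 0.5},{"translation": [10.45,-1.43,2],"twist": 0.004,"gripper": 0.5}]}}

```text
clock: 12.13
eef_pos: [646.1, 135.7, 108.6]
tcp_rot: [3.141, -0.004, -0.761]
contact_force: [-1.4, 0.8, -0.3]
opening: 0.672
```

```bash
python3 - <<'E'
from h import *
for i in range(4): grab_frame("scene")
ims={n:grab_frame(n) for n in("top","scene")}
for n in ims: cv2.imwrite(f"pics/{n}12.png",ims[n])
to(645.4,137.5,78,-.759)
p=sense()["eef_pos"];w=sense()["tcp_rot"][2]
k=w-np.pi/2
scene_lid("hex",(p[0]+1.1,p[1]-.4,k),p[2]-3.2+22,fn="pics/d12.png",im=ims["scene"],dy=6)
scene_lid("hex",(p[0]-1.1,p[1]+.4,k),p[2]-3.2+22,fn="pics/d12t.png",im=ims["top"],n="top")
E
```

```text
pos [644.7 138.4 110.8] rot [-3.1405 -0.0044 -0.7581] F [-0.3 -0.4 -0.4] open 0.669 q [ 0.21  0.53  1.65 -0.    0.96  0.97] t 12.43
shift cm [0.095 0.024 3.284] twist 0.0009 rows 0.8
```

View pics/d12.png

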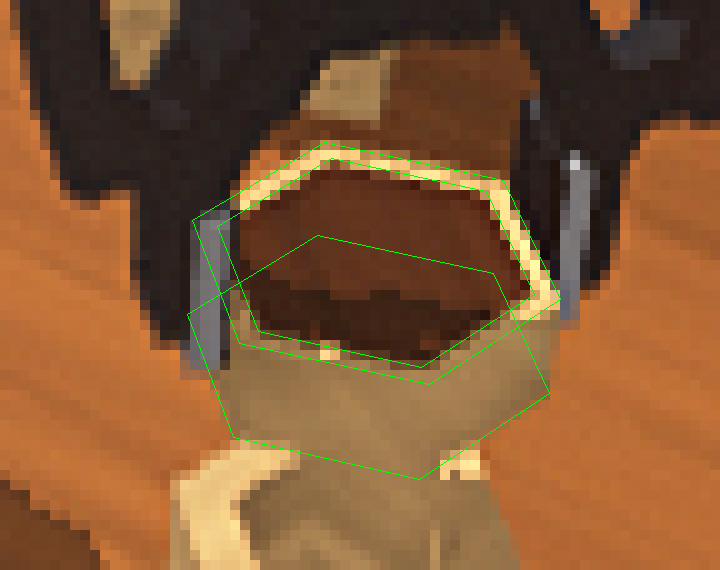

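View pics/d12t.png

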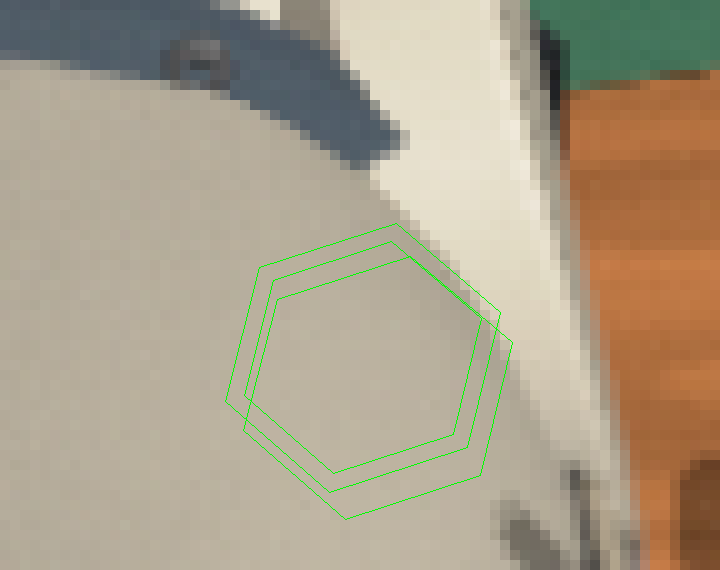

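>>> {"name": "arm_command", "arguments": {"plan": [{"translation": [0.1,0.02,1],"twist": 0.001,"gripper": 0.5},{"translation": [0.1,0.02,2.5],"twist": 0.001,"gripper": 0.5},{"translation": [0.1,0.02,3.5],"twist": 0.001,"gripper": 0.5},{"translation": [0.1,0.02,3.7],"twist": 0.001,"gripper": 0.5},{"translation": [0.1,0.02,3.7],"twist": 0.001,"gripper": 0.5}]}}

```text
clock: 12.85
eef_pos: [644.5, 137.6, 72.7]
tcp_rot: [3.141, -0.003, -0.759]
contact_force: [-0.4, 0.4, -0.5]
opening: 0.665
```

```bash
python3 - <<'E'
from h import *
for i in range(3): im=grab_frame("scene")
to(645.4,137.5,69.5,-.759)
p=sense()["eef_pos"];w=sense()["tcp_rot"][2]
k=w-np.pi/2
cv2.imwrite("pics/scene13.png",im)
scene_lid("hex",(p[0]+1.1,p[1]-.4,k),p[2]-3.2+22,fn="pics/d13.png",im=im,dy=10)
E
```

```text
pos [645.9 137.7  74.3] rot [-3.1399 -0.0048 -0.759 ] F [-0.6 -0.5 -0. ] open 0.666 q [ 0.21  0.57  1.67 -0.    0.89  0.97] t 13.0
shift cm [-0.025  0.044  0.484] twist 0.0 rows 0.1
```

View pics/d13.png

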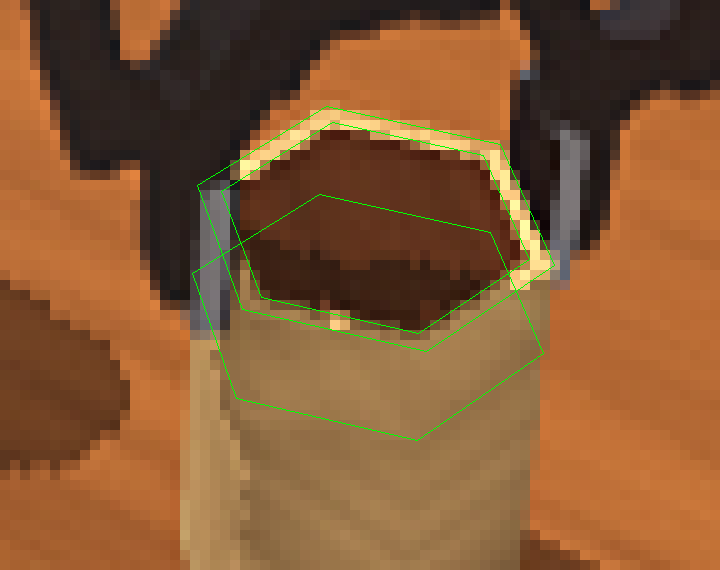

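>>> {"name": "arm_command", "arguments": {"plan": [{"translation": [-0.02,0.03,0.2],"twist": 0,"gripper": 0.5},{"translation": [-0.02,0.03,0.4],"twist": 0,"gripper": 0.5},{"translation": [-0.02,0.03,0.5],"twist": 0,"gripper": 0.5},{"translation": [-0.02,0.03,0.55],"twist": 0,"gripper": 0.5},{"translation": [-0.02,0.03,0.55],"twist": 0,"gripper": 0.5}]}}

```text
clock: 13.42
eef_pos: [645.7, 137.6, 69.3]
tcp_rot: [-3.14, -0.005, -0.759]
contact_force: [-0.8, 0.5, 3.4]
opening: 0.669
```

```bash
python3 - <<'E'
from h import *
for i in range(2): im=grab_frame("scene")
to(645.4,137.5,69,-.759)
p=sense()["eef_pos"];w=sense()["tcp_rot"][2]
k=w-np.pi/2
scene_lid("hex",(p[0]+1.1,p[1]-.4,k),p[2]-3.2+22,fn="pics/d14.png",im=im,dy=10)
E
```

```text
pos [645.7 137.6  69.3] rot [-3.1396 -0.005  -0.7591] F [-0.8  0.5  5.3] open 0.669 q [ 0.21  0.58  1.67 -0.    0.88  0.97] t 13.52
shift cm [-0.014  0.025  0.031] twist -0.0001 rows 0.0
```

View pics/d14.png

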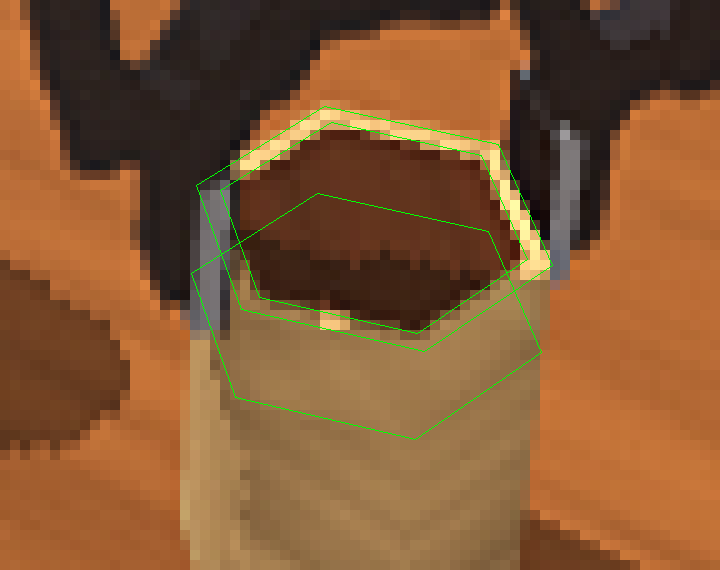

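>>> {"name": "arm_command", "arguments": {"plan": [{"translation": [0,0,-0.03],"twist": 0,"gripper": 0.5},{"translation": [0,0,-0.03],"twist": 0,"gripper": 0.72},{"translation": [0,0,-0.03],"twist": 0,"gripper": 0.8},{"translation": [0,0,-0.03],"twist": 0,"gripper": 0.9},{"translation": [0,0,-0.03],"twist": 0,"gripper": 1}]}}

```text
clock: 13.93
eef_pos: [645.6, 137.6, 69.4]
tcp_rot: [-3.14, -0.005, -0.759]
contact_force: [-0.3, 0.1, -0.4]
opening: 0.996
```

>>> {"name": "arm_command", "arguments": {"plan": [{"translation": [0,0,0],"twist": 0,"gripper": 1},{"translation": [0,0,-1],"twist": 0,"gripper": 1},{"translation": [0,0,-3],"twist": 0,"gripper": 1},{"translation": [0,0,-6],"twist": 0,"gripper": 1},{"translation": [0,0,-8],"twist": 0,"gripper": 1}]}}

```text
clock: 14.35
eef_pos: [645.8, 137.9, 152.1]
tcp_rot: [-3.139, -0.006, -0.759]
contact_force: [0.3, 0.3, 0.0]
opening: 1.001
```

```bash
python3 - <<'E'
from h import *
for i in range(4):grab_frame("scene")
ims={n:grab_frame(n) for n in("top","scene")}
for n in ims: cv2.imwrite(f"pics/{n}15.png",ims[n])
c=proj("scene",[[645.7,137.5,60]])[0].astype(int)
A=overlay(ims,"scene",[proj("scene",place("hex",646.7,137.4,-.25,z)) for z in (0,66,88)],c[0]-32,c[1]-32,64,64,6)
out=[A]
for n in ("top","scene"):
    try:
        b=min((lid_fit(ims,"square",451.8,273,y,59,names=(n,)) for y in(0,.4,.8,1.2)),key=lambda r:r[1]);v=b[0]
        print(n,v.round(3),(v[2]%(np.pi/2)).round(3),b[1:])
    except Exception as e: print(n,e); continue
    c=proj(n,[[v[0],v[1],50]])[0].astype(int)
    out.append(overlay(ims,n,[proj(n,place("square",*v,59,4)),proj(n,place("square",*v,59)),proj(n,place("square",*v,37))],c[0]-32,c[1]-32,64,64))
cv2.imwrite("pics/o3.png",cv2.resize(np.hstack(out),None,fx=.68,fy=.68) if len(out)>2 else np.hstack(out))
to(452,270,130)
E
```

```text
top [4.36547e+02 2.92564e+02 3.30000e-02] 0.033 (np.float64(430.578369140625), np.float32(955.0))
scene [455.505 276.873   0.548] 0.548 (np.float64(6.676593780517578), np.float32(459.0551))
pos [644.5 137.6 148.7] rot [-3.141  -0.0041 -0.759 ] F [-0.4 -0.9  0.4] open 0.994 q [ 0.21  0.49  1.63 -0.    1.03  0.97] t 14.65
shift cm [-23.087   3.64    1.77 ] twist 0 rows 5.6
```

View pics/o3.png

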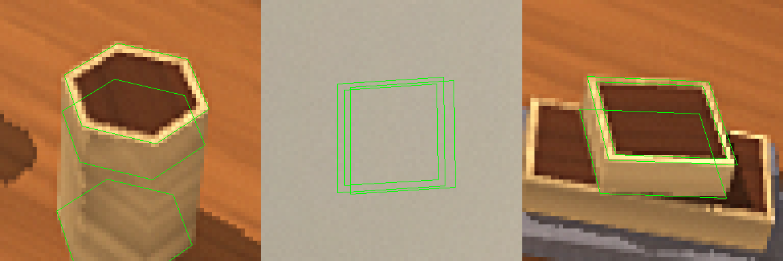

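```bash
python3 - <<'E'
from h import *
ims={n:cv2.imread(f"pics/{n}15.png") for n in("top","scene")}
n="scene"
for y in (.3,.4,.5,.6):
  print(lid_fit(ims,"square",455,275,y,59,names=(n,)))
v=(455.5,276.9,.548)
scene_lid("square",v,59,fn="pics/o4.png",im=ims[n])
E
```

```text
(array([455.29893677, 276.7412344 ,   0.54508052]), np.float64(6.332662582397461), np.float32(461.6541))
(array([455.4876226 , 276.74550639,   0.54314133]), np.float64(6.11785888671875), np.float32(464.56522))
(array([455.24601027, 276.69867755,   0.54509166]), np.float64(6.43004035949707), np.float32(469.92245))
(array([455.10761059, 276.65118052,   0.54327468]), np.float64(5.940304756164551), np.float32(464.74457))
```

View pics/o4.png

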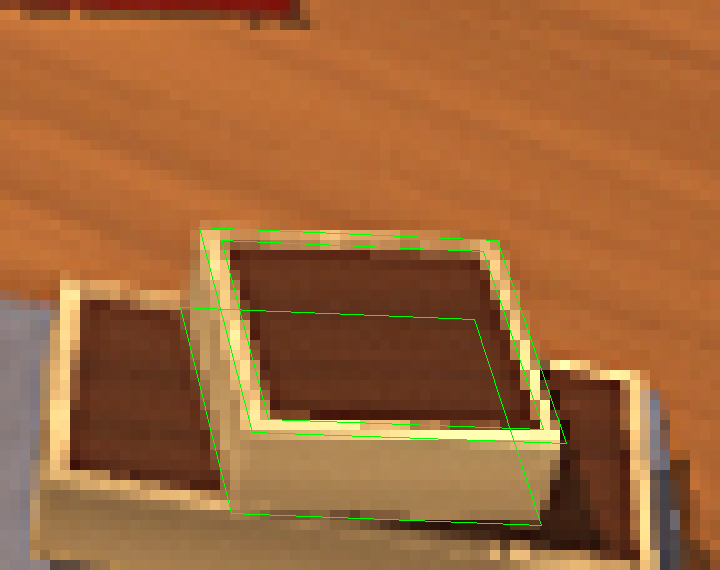

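```bash
python3 - <<'E'
from h import *
to(560,-130,170)
E
```

```text
pos [644.5 137.6 148.7] rot [-3.141  -0.0041 -0.759 ] F [-0.4 -0.9  0.4] open 0.994 q [ 0.21  0.49  1.63 -0.    1.03  0.97] t 14.65
shift cm [12.293 25.226 -2.1  ] twist 0 rows 6.7
```

>>> {"name": "arm_command", "arguments": {"plan": [{"translation": [1,2,-1],"twist": 0,"gripper": 1},{"translation": [2.6,5.3,-2],"twist": 0,"gripper": 1},{"translation": [4.2,8.6,-2],"twist": 0,"gripper": 1},{"translation": [5.8,11.9,-2],"twist": 0,"gripper": 1},{"translation": [7.4,15.2,-2],"twist": 0,"gripper": 1}]}}

```text
clock: 15.07
eef_pos: [592.1, -24.8, 167.7]
tcp_rot: [3.141, -0.003, -0.758]
contact_force: [1.0, -2.0, 0.2]
opening: 1.002
```

>>> {"name": "arm_command", "arguments": {"plan": [{"translation": [1.6,3.3,0],"twist": 0,"gripper": 1},{"translation": [3.2,6.6,0],"twist": 0,"gripper": 1},{"translation": [4.4,9,0],"twist": 0,"gripper": 1},{"translation": [4.9,10,0],"twist": 0,"gripper": 1},{"translation": [4.9,10,0],"twist": 0,"gripper": 1}]}}

```text
clock: 15.48
eef_pos: [557.5, -133.1, 166.9]
tcp_rot: [3.14, -0.001, -0.761]
contact_force: [0.6, -0.1, 0.8]
opening: 1.001
```

```bash
python3 - <<'E'
from h import *
for i in range(3):grab_frame("scene")
ims={n:grab_frame(n) for n in("top","scene")}
for n in ims: cv2.imwrite(f"pics/{n}16.png",ims[n])
to(560,-130,170)
out=[]
for n in ("top","scene"):
    b=min((lid_fit(ims,"square",454,275,y,59,names=(n,)) for y in(.3,.4,.5,.6)),key=lambda r:r[1]);v=b[0]
    print(n,v.round(3),(v[2]%(np.pi/2)).round(3),b[1:])
    c=proj(n,[[v[0],v[1],50]])[0].astype(int)
    out.append(overlay(ims,n,[proj(n,place("square",*v,59,4)),proj(n,place("square",*v,59)),proj(n,place("square",*v,37))],c[0]-32,c[1]-32,64,64))
cv2.imwrite("pics/o5.png",np.hstack(out))
b=lid_fit(ims,"hex",644.4,137.7,-.217,88,names=("top",));print("hexlid top",b)
b=lid_fit(ims,"hex",644.4,137.7,-.217,88,names=("scene",));print("hexlid scene",b)
E
```

```text
pos [ 559.1 -129.9  167.6] rot [ 3.1409e+00 -2.0000e-03 -7.5710e-01] F [-0.2  0.1 -0. ] open 1.0 q [-0.23  0.34  1.8  -0.    0.99  0.53] t 15.73
shift cm [ 0.074 -0.049 -0.241] twist 0 rows 0.1
top [452.511 276.434   0.542] 0.542 (np.float64(8.848689079284668), np.float32(506.02023))
scene [455.183 276.827   0.562] 0.562 (np.float64(6.744365215301514), np.float32(460.97592))
hexlid top (array([ 6.44058919e+02,  1.36822123e+02, -2.09342315e-01]), np.float64(5.745467662811279), np.float32(327.3933))
hexlid scene (array([ 6.47208600e+02,  1.37047036e+02, -2.29115861e-01]), np.float64(2.8238391876220703), np.float32(437.44263))
```

View pics/o5.png

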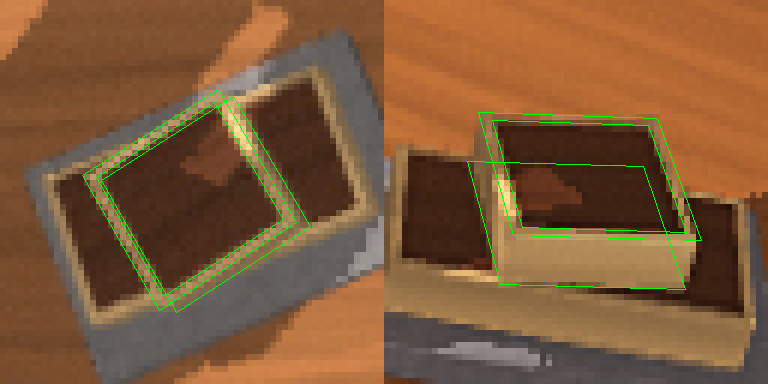

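View pics/top16.png

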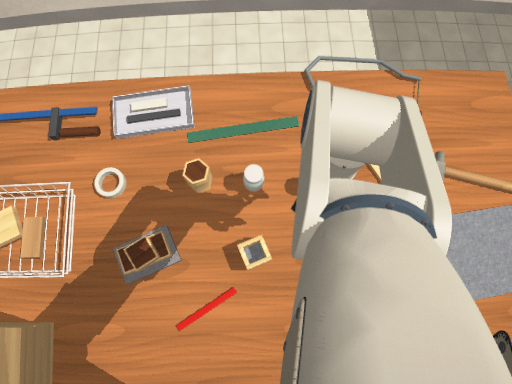

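```bash
python3 - <<'E'
from h import *
to(453.8,276.6,125,-1.021)
E
```

```text
pos [ 559.1 -129.9  167.6] rot [ 3.1409e+00 -2.0000e-03 -7.5710e-01] F [-0.2  0.1 -0. ] open 1.0 q [-0.23  0.34  1.8  -0.    0.99  0.53] t 15.73
shift cm [-35.581 -22.31    4.172] twist 0.2639 rows 10.1
```

>>> {"name": "arm_command", "arguments": {"plan": [{"translation": [-1.8,-1.1,0],"twist": 0.05,"gripper": 1},{"translation": [-4.9,-3.1,0],"twist": 0.12,"gripper": 1},{"translation": [-8,-5,0],"twist": 0.2,"gripper": 1},{"translation": [-11.2,-7,0],"twist": 0.264,"gripper": 1},{"translation": [-14.4,-9,0],"twist": 0.264,"gripper": 1}]}}

```text
clock: 16.15
eef_pos: [515.7, 37.0, 167.2]
tcp_rot: [-3.142, -0.002, -1.024]
contact_force: [0.8, 0.6, -0.6]
opening: 0.996
```

```bash
python3 - <<'E'
from h import *
to(453.8,276.6,125,-1.021)
E
```

```text
pos [515.7  37.  167.2] rot [-3.1416e+00 -2.0000e-03 -1.0244e+00] F [ 0.8  0.6 -0.6] open 0.996 q [ 0.07  0.26  1.92 -0.    0.95  1.1 ] t 16.15
shift cm [-23.698  -7.167   4.172] twist -0.0034 rows 6.0
```

>>> {"name": "arm_command", "arguments": {"plan": [{"translation": [-3.6,-1.1,0.3],"twist": 0,"gripper": 1},{"translation": [-7.2,-2.2,0.6],"twist": 0,"gripper": 1},{"translation": [-10.8,-3.3,1],"twist": 0,"gripper": 1},{"translation": [-14.4,-4.4,1.5],"twist": 0,"gripper": 1},{"translation": [-18,-5.5,2],"twist": -0.003,"gripper": 1}]}}

```text
clock: 16.57
eef_pos: [468.1, 222.2, 146.8]
tcp_rot: [-3.141, -0.002, -1.02]
contact_force: [0.5, -0.8, 0.7]
opening: 1.002
```

```bash
python3 - <<'E'
from h import *
to(453.8,276.6,125,-1.021)
E
```

```text
pos [468.1 222.2 146.8] rot [-3.1409e+00 -2.0000e-03 -1.0197e+00] F [ 0.5 -0.8  0.7] open 1.002 q [ 0.44  0.29  1.94 -0.    0.91  1.46] t 16.57
shift cm [-5.387 -1.631  2.174] twist 0.0013 rows 1.4
```

>>> {"name": "arm_command", "arguments": {"plan": [{"translation": [-3,-0.9,0.7],"twist": 0,"gripper": 1},{"translation": [-4.8,-1.45,2],"twist": 0.001,"gripper": 1},{"translation": [-5.4,-1.63,4],"twist": 0.001,"gripper": 1},{"translation": [-5.4,-1.63,5.5],"twist": 0.001,"gripper": 1},{"translation": [-5.4,-1.63,5.5],"twist": 0.001,"gripper": 1}]}}

```text
clock: 16.98
eef_pos: [451.3, 277.4, 89.1]
tcp_rot: [3.138, -0.002, -1.018]
contact_force: [-0.9, -1.6, 0.2]
opening: 1.002
```

```bash
python3 - <<'E'
from h import *
for i in range(3): im=grab_frame("scene")
b=cv2.resize(im[150:270,330:460],None,fx=4,fy=4)
cv2.imwrite("pics/d17.png",b)
to(453.8,276.6,38.5,-1.021)
E
```

```text
pos [453.8 277.2  92.2] rot [-3.1408e+00 -2.0000e-03 -1.0201e+00] F [ 0.1  0.4 -0.6] open 1.001 q [ 0.55  0.39  1.95 -0.    0.8   1.57] t 17.13
shift cm [0.039 0.032 5.372] twist 0.0009 rows 1.3
```

View pics/d17.png

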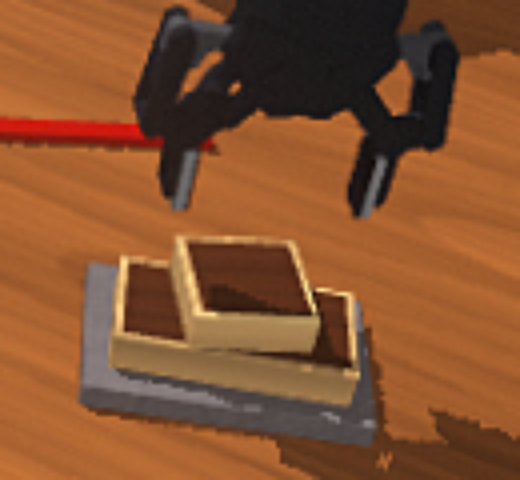

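>>> {"name": "arm_command", "arguments": {"plan": [{"translation": [0.04,0.03,1.5],"twist": 0.001,"gripper": 1},{"translation": [0.04,0.03,3.5],"twist": 0.001,"gripper": 1},{"translation": [0.04,0.03,4.8],"twist": 0.001,"gripper": 1},{"translation": [0.04,0.03,5.2],"twist": 0.001,"gripper": 1},{"translation": [0.04,0.03,5.2],"twist": 0.001,"gripper": 0.95}]}}

```text
clock: 17.55
eef_pos: [453.9, 276.4, 40.3]
tcp_rot: [-3.141, -0.002, -1.021]
contact_force: [-0.8, 0.2, -0.3]
opening: 0.95
```

```bash
python3 - <<'E'
from h import *
for i in range(3): im=grab_frame("scene")
b=cv2.resize(im[150:270,330:460],None,fx=4,fy=4)
cv2.imwrite("pics/d18.png",b)
to(453.8,276.6,38.5,-1.021)
E
```

```text
pos [454.7 277.   41.5] rot [-3.1389e+00 -1.9000e-03 -1.0213e+00] F [ 0.7  0.4 -0.2] open 0.953 q [ 0.55  0.47  1.97 -0.    0.7   1.57] t 17.7
shift cm [-0.012  0.1    0.296] twist -0.0003 rows 0.1
```

View pics/d18.png

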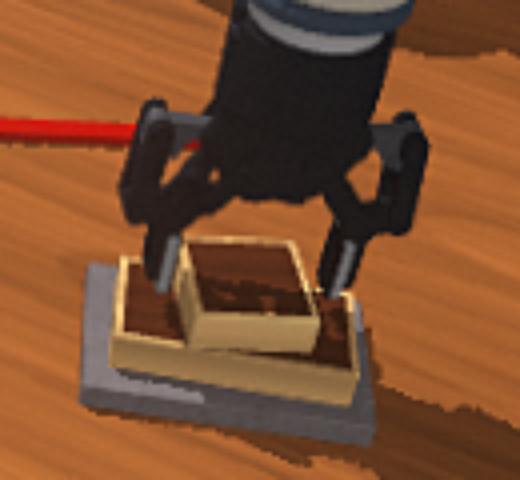

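>>> {"name": "arm_command", "arguments": {"plan": [{"translation": [0,0.08,0.25],"twist": 0,"gripper": 0.9},{"translation": [0,0.08,0.25],"twist": 0,"gripper": 0.85},{"translation": [0,0.08,0.25],"twist": 0,"gripper": 0.81},{"translation": [0,0.08,0.25],"twist": 0,"gripper": 0.77},{"translation": [0,0.08,0.25],"twist": 0,"gripper": 0.7}]}}

```text
clock: 18.12
eef_pos: [454.2, 276.7, 39.5]
tcp_rot: [-3.139, -0.002, -1.021]
contact_force: [-1.0, -1.5, 6.1]
opening: 0.735
```

>>> {"name": "arm_command", "arguments": {"plan": [{"translation": [0,0,0],"twist": 0,"gripper": 0.65},{"translation": [0,0,0],"twist": 0,"gripper": 0.6},{"translation": [0,0,-0.3],"twist": 0,"gripper": 0.6},{"translation": [0,0,-1],"twist": 0,"gripper": 0.6},{"translation": [0,0,-1.5],"twist": 0,"gripper": 0.6}]}}

```text
clock: 18.53
eef_pos: [454.1, 276.7, 55.1]
tcp_rot: [-3.139, -0.002, -1.021]
contact_force: [-0.5, 0.2, -0.1]
opening: 0.738
```

```bash
python3 - <<'E'
from h import *
for i in range(3): im=grab_frame("scene")
b=cv2.resize(im[150:270,330:460],None,fx=4,fy=4)
cv2.imwrite("pics/d19.png",b)
to(446.7,1.9,120,-1.201)
E
```

```text
pos [454.6 277.   55.2] rot [-3.1373e+00 -2.0000e-03 -1.0213e+00] F [ 0.1  0.3 -1.2] open 0.738 q [ 0.55  0.45  1.97 -0.    0.72  1.57] t 18.68
shift cm [23.058 15.007 -6.501] twist 0.1797 rows 6.8
```

View pics/d19.png

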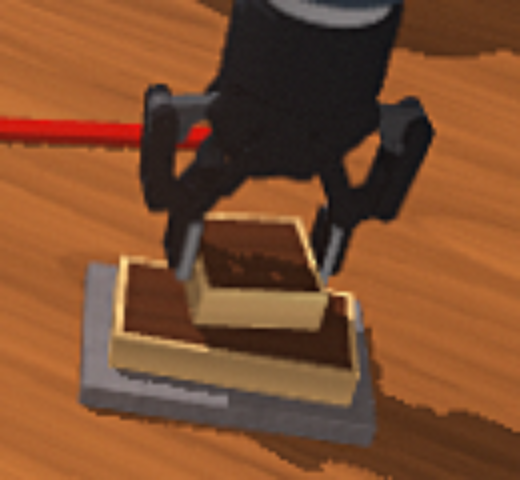

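>>> {"name": "arm_command", "arguments": {"plan": [{"translation": [0,0,-2.5],"twist": 0.03,"gripper": 0.6},{"translation": [2,1.3,-5.5],"twist": 0.07,"gripper": 0.6},{"translation": [5,3.3,-6],"twist": 0.12,"gripper": 0.6},{"translation": [8.2,5.3,-6],"twist": 0.18,"gripper": 0.6},{"translation": [11.4,7.4,-6],"twist": 0.18,"gripper": 0.6}]}}

```text
clock: 19.1
eef_pos: [451.0, 140.2, 115.9]
tcp_rot: [-3.135, -0.001, -1.204]
contact_force: [0.4, 0.0, -1.2]
opening: 0.737
```

```bash
python3 - <<'E'
from h import *
to(446.8,2.05,100,-1.201)
E
```

```text
pos [451.  140.2 115.9] rot [-3.1348e+00 -1.3000e-03 -1.2035e+00] F [ 0.4  0.  -1.2] open 0.737 q [ 0.3   0.27  2.06 -0.    0.8   1.5 ] t 19.1
shift cm [12.738  5.363  1.574] twist -0.0025 rows 3.3
```

>>> {"name": "arm_command", "arguments": {"plan": [{"translation": [3.4,1.4,0],"twist": 0,"gripper": 0.6},{"translation": [6.8,2.9,0],"twist": 0,"gripper": 0.6},{"translation": [10.2,4.3,0.5],"twist": -0.002,"gripper": 0.6},{"translation": [12.74,5.36,1.2],"twist": -0.002,"gripper": 0.6},{"translation": [12.74,5.36,1.5],"twist": -0.002,"gripper": 0.6}]}}

```text
clock: 19.52
eef_pos: [446.1, -1.7, 100.3]
tcp_rot: [-3.136, -0.002, -1.204]
contact_force: [0.3, 0.6, -0.6]
opening: 0.735
```

```bash
python3 - <<'E'
from h import *
for i in range(4): grab_frame("scene")
ims={n:grab_frame(n) for n in("top","scene")}
for n in ims: cv2.imwrite(f"pics/{n}20.png",ims[n])
to(446.8,2.05,68,-1.201)
p=sense()["eef_pos"];w=sense()["tcp_rot"][2]
scene_lid("square",(p[0]+1.1,p[1]-.3,w),p[2]-2.5+22,fn="pics/d20.png",im=ims["scene"],dy=6)
E
```

```text
pos [447.1   3.  100.9] rot [-3.1345e+00 -1.3000e-03 -1.2002e+00] F [-0.3 -0.6 -1.4] open 0.739 q [0.   0.26 2.12 0.   0.75 1.2 ] t 19.82
shift cm [0.076 0.086 3.293] twist 0.0008 rows 0.8
```

View pics/d20.png

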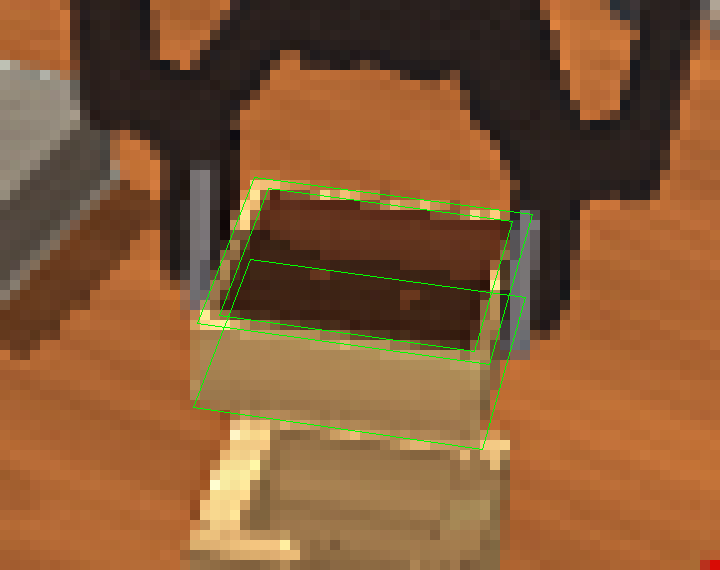

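View pics/top20.png

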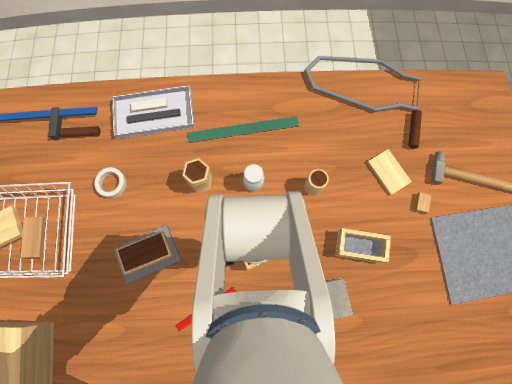

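>>> {"name": "arm_command", "arguments": {"plan": [{"translation": [0.08,0.08,1],"twist": 0.001,"gripper": 0.6},{"translation": [0.08,0.08,2.3],"twist": 0.001,"gripper": 0.6},{"translation": [0.08,0.08,3.1],"twist": 0.001,"gripper": 0.6},{"translation": [0.08,0.08,3.3],"twist": 0.001,"gripper": 0.6},{"translation": [0.08,0.08,3.3],"twist": 0.001,"gripper": 0.6}]}}

```text
clock: 20.23
eef_pos: [446.2, 2.4, 67.1]
tcp_rot: [-3.136, -0.001, -1.2]
contact_force: [-0.2, -0.5, -0.6]
opening: 0.737
```

```bash
python3 - <<'E'
from h import *
for i in range(4): im=grab_frame("scene")
to(446.8,2.05,62.5,-1.201)
p=sense()["eef_pos"];w=sense()["tcp_rot"][2]
scene_lid("square",(p[0]+1.1,p[1]-.3,w),p[2]-2.5+22,fn="pics/d21.png",im=im,dy=8)
ims={n:cv2.imread(f"pics/{n}20.png") for n in("top","scene")}
print("round top",lid_fit(ims,"round",617,-162,0,76,names=("top",)),"scene",lid_fit(ims,"round",617,-162,0,76,names=("scene",)))
for n in ims:print("oblong",n,min((lid_fit(ims,"oblong",453,272,y,37,names=(n,)) for y in(.2,.4,.6)),key=lambda r:r[1]))
E
```

```text
pos [447.2   2.1  68.3] rot [-3.1338e+00 -1.6000e-03 -1.2011e+00] F [ 0.  -0.2 -1.5] open 0.74 q [0.   0.32 2.14 0.   0.67 1.2 ] t 20.43
shift cm [-0.012  0.048  0.582] twist -0.0001 rows 0.1
round top (array([ 6.16684348e+02, -1.62827728e+02,  1.48344616e-02]), np.float64(4.873388767242432), np.float32(203.23178)) scene (array([ 6.19075524e+02, -1.63721468e+02,  7.42766457e-02]), np.float64(3.487807273864746), np.float32(164.79605))
oblong top (array([4.56905688e+02, 2.76879996e+02, 3.51604911e-01]), np.float64(10.095622062683105), np.float32(1042.4445))
oblong scene (array([4.59686042e+02, 2.77489813e+02, 3.54849718e-01]), np.float64(4.441232681274414), np.float32(1017.15497))
```

View pics/d21.png

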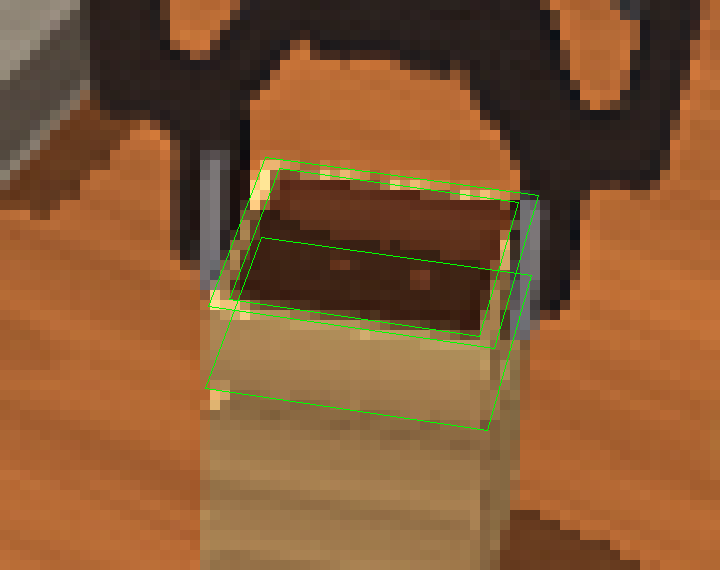

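>>> {"name": "arm_command", "arguments": {"plan": [{"translation": [-0.01,0.04,0.2],"twist": 0,"gripper": 0.6},{"translation": [-0.01,0.04,0.4],"twist": 0,"gripper": 0.6},{"translation": [-0.01,0.04,0.55],"twist": 0,"gripper": 0.6},{"translation": [-0.01,0.04,0.65],"twist": 0,"gripper": 0.6},{"translation": [-0.01,0.04,0.65],"twist": 0,"gripper": 0.6}]}}

```text
clock: 20.85
eef_pos: [447.0, 2.0, 62.4]
tcp_rot: [-3.134, -0.002, -1.201]
contact_force: [-3.3, -0.0, 13.8]
opening: 0.739
```

```bash
python3 - <<'E'
from h import *
for i in range(3): im=grab_frame("scene")
to(446.8,2.05,62,-1.201)
p=sense()["eef_pos"];w=sense()["tcp_rot"][2]
scene_lid("square",(p[0]+1.1,p[1]-.3,w),p[2]-2.5+22,fn="pics/d22.png",im=im,dy=8)
E
```

```text
pos [447.    2.   62.4] rot [-3.1335e+00 -1.7000e-03 -1.2011e+00] F [-3.6  0.7 13.9] open 0.739 q [0.   0.33 2.14 0.   0.65 1.2 ] t 21.0
shift cm [-0.011  0.022  0.044] twist -0.0001 rows 0.0
```

View pics/d22.png

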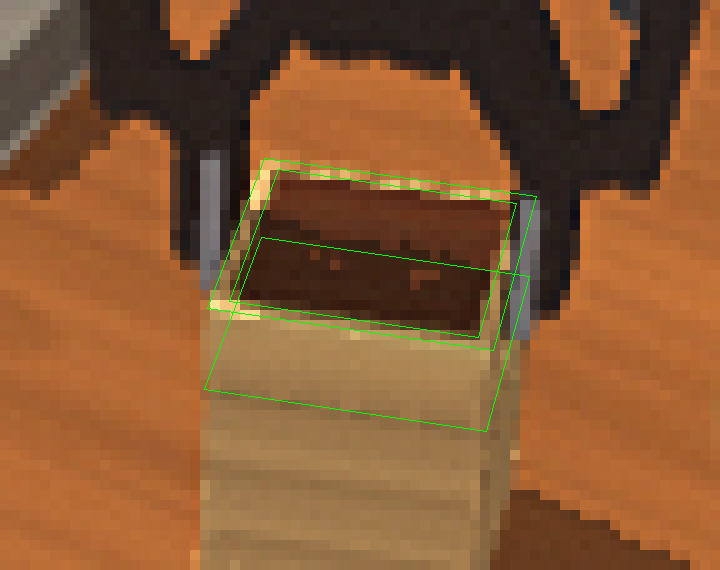

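Contact at the predicted height (TCP 62.4 mm), edges in line. Release and lift.

>>> {"name": "arm_command", "arguments": {"plan": [{"translation": [0,0,-0.05],"twist": 0,"gripper": 0.6},{"translation": [0,0,-0.06],"twist": 0,"gripper": 0.78},{"translation": [0,0,-0.06],"twist": 0,"gripper": 0.85},{"translation": [0,0,-0.06],"twist": 0,"gripper": 0.92},{"translation": [0,0,-0.06],"twist": 0,"gripper": 1}]}}

```text
clock: 21.42
eef_pos: [447.0, 2.0, 62.9]
tcp_rot: [-3.134, -0.002, -1.201]
contact_force: [0.2, 0.8, -0.3]
opening: 0.998
```

>>> {"name": "arm_command", "arguments": {"plan": [{"translation": [0,0,0],"twist": 0,"gripper": 1},{"translation": [0,0,-1],"twist": 0,"gripper": 1},{"translation": [0,0,-3],"twist": 0,"gripper": 1},{"translation": [0,0,-5.5],"twist": 0,"gripper": 1},{"translation": [0,0,-5.5],"twist": 0,"gripper": 1}]}}

```text
clock: 21.83
eef_pos: [448.9, 2.0, 121.9]
tcp_rot: [-3.129, -0.004, -1.201]
contact_force: [1.3, 0.3, 0.8]
opening: 1.0
```

```bash
python3 - <<'E'
from h import *
for i in range(3):grab_frame("scene")
ims={n:grab_frame(n) for n in("top","scene")}
for n in ims: cv2.imwrite(f"pics/{n}23.png",ims[n])
c=proj("scene",[[447,2,60]])[0].astype(int);v=(447.93,1.98,.375)
A=overlay(ims,"scene",[proj("scene",place("square",*v,z)) for z in (60,82)],c[0]-32,c[1]-32,64,64,6)
out=[A];n="scene"
for n in ims:
    b=min((lid_fit(ims,"oblong",458,277,y,37,names=(n,)) for y in(.3,.4)),key=lambda r:r[1]);v=b[0];print(n,b)
    c=proj(n,[[v[0],v[1],30]])[0].astype(int)
    out.append(overlay(ims,n,[proj(n,place("oblong",*v,37,4)),proj(n,place("oblong",*v,37)),proj(n,place("oblong",*v,15))],c[0]-40,c[1]-32,80,64))
cv2.imwrite("pics/o6.png",cv2.resize(np.hstack(out),None,fx=.6,fy=.6))
to(458,277.2,110,.353)
E
```

```text
top (array([4.56951159e+02, 2.76858729e+02, 3.53526753e-01]), np.float64(9.151811599731445), np.float32(1043.508))
scene (array([4.59481311e+02, 2.77485442e+02, 3.57055118e-01]), np.float64(3.7270355224609375), np.float32(1010.7534))
pos [446.    2.  117.5] rot [-3.1346e+00 -1.3000e-03 -1.2012e+00] F [-1.3  0.5  0.3] open 1.0 q [-0.    0.23  2.11  0.    0.79  1.2 ] t 22.08
shift cm [-25.233 -11.059   0.793] twist -1.5542 rows 12.4
```

View pics/o6.png

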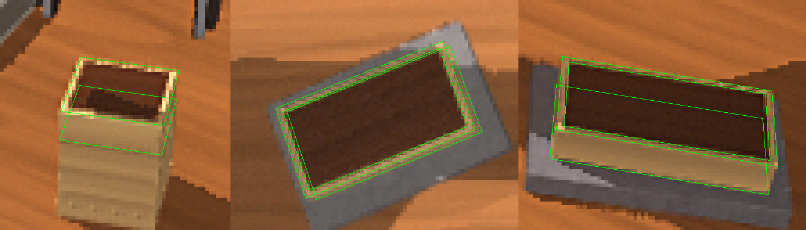

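>>> {"name": "arm_command", "arguments": {"plan": [{"translation": [-1.5,-0.7,-1],"twist": -0.11,"gripper": 1},{"translation": [-4,-1.8,-1],"twist": -0.23,"gripper": 1},{"translation": [-6.5,-2.9,-1],"twist": -0.35,"gripper": 1},{"translation": [-9,-4,-1],"twist": -0.47,"gripper": 1},{"translation": [-11.5,-5,-1],"twist": -0.59,"gripper": 1}]}}

```text
clock: 22.5
eef_pos: [450.4, 128.3, 126.9]
tcp_rot: [-3.138, -0.004, -0.606]
contact_force: [0.4, -0.8, 0.4]
opening: 1.0
```

```bash
python3 - <<'E'
from h import *
to(458.2,277.2,110,.355)
E
```

```text
pos [450.4 128.3 126.9] rot [-3.1377 -0.004  -0.6057] F [ 0.4 -0.8  0.4] open 1.0 q [ 0.27  0.25  2.06 -0.    0.83  0.88] t 22.5
shift cm [ -7.844 -12.68    1.705] twist -0.9607 rows 7.7
```

>>> {"name": "arm_command", "arguments": {"plan": [{"translation": [-1.6,-2.6,0],"twist": -0.12,"gripper": 1},{"translation": [-3.2,-5.2,0],"twist": -0.24,"gripper": 1},{"translation": [-4.8,-7.8,0],"twist": -0.36,"gripper": 1},{"translation": [-6.3,-10.2,0],"twist": -0.48,"gripper": 1},{"translation": [-7.3,-11.8,0],"twist": -0.6,"gripper": 1}]}}

```text
clock: 22.92
eef_pos: [457.1, 269.1, 126.1]
tcp_rot: [-3.141, -0.004, 0.001]
contact_force: [-0.4, -0.2, -0.2]
opening: 0.999
```

```bash
python3 - <<'E'
from h import *
to(458.2,277.2,110,.355)
E
```

```text
pos [457.1 269.1 126.1] rot [-3.141e+00 -4.400e-03  1.300e-03] F [-0.4 -0.2 -0.2] open 0.999 q [ 0.53  0.34  1.93 -0.    0.87  0.53] t 22.92
shift cm [ 0.104 -0.808  1.609] twist -0.3537 rows 2.8
```

>>> {"name": "arm_command", "arguments": {"plan": [{"translation": [0.05,-0.5,0],"twist": -0.12,"gripper": 1},{"translation": [0.1,-0.8,0.5],"twist": -0.24,"gripper": 1},{"translation": [0.1,-0.81,2],"twist": -0.354,"gripper": 1},{"translation": [0.1,-0.81,4],"twist": -0.354,"gripper": 1},{"translation": [0.1,-0.81,5],"twist": -0.354,"gripper": 1}]}}

```text
clock: 23.33
eef_pos: [456.9, 276.6, 73.5]
tcp_rot: [3.14, -0.001, 0.356]
contact_force: [-0.4, 0.1, -1.0]
opening: 0.998
```

```bash
python3 - <<'E'
from h import *
for i in range(4): im=grab_frame("scene")
b=cv2.resize(im[150:270,330:460],None,fx=4,fy=4)
cv2.imwrite("pics/d24.png",b)
to(458.2,277.2,18,.355)
E
```

```text
pos [458.1 277.   75.9] rot [ 3.1405 -0.0032  0.3545] F [-0.4  0.6  0.5] open 0.998 q [ 0.54  0.42  1.95 -0.    0.77  0.19] t 23.53
shift cm [-0.006 -0.02   5.788] twist -0.0005 rows 1.4
```

View pics/d24.png

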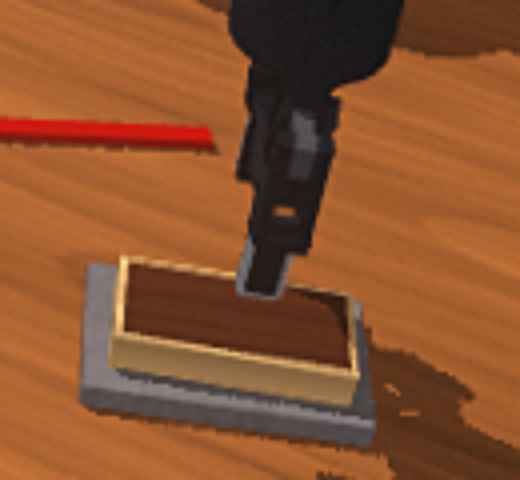

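>>> {"name": "arm_command", "arguments": {"plan": [{"translation": [0,-0.02,1.5],"twist": 0,"gripper": 1},{"translation": [0,-0.02,3.5],"twist": 0,"gripper": 1},{"translation": [0,-0.02,5],"twist": 0,"gripper": 1},{"translation": [0,-0.02,5.6],"twist": 0,"gripper": 1},{"translation": [0,-0.02,5.6],"twist": 0,"gripper": 1}]}}

```text
clock: 23.95
eef_pos: [457.9, 276.9, 19.4]
tcp_rot: [3.14, -0.002, 0.354]
contact_force: [-0.6, 0.8, 0.2]
opening: 0.998
```

```bash
python3 - <<'E'
from h import *
for i in range(4): im=grab_frame("scene")
b=cv2.resize(im[150:270,330:460],None,fx=4,fy=4)
cv2.imwrite("pics/d25.png",b)
to(458.2,277.2,17,.355)
E
```

```text
pos [459.  277.6  21. ] rot [ 3.1408 -0.0048  0.3544] F [-0.1  1.1  0.6] open 0.998 q [ 0.54  0.51  1.97 -0.    0.66  0.19] t 24.15
shift cm [-0.091  0.013  0.399] twist -0.0006 rows 0.1
```

View pics/d25.png

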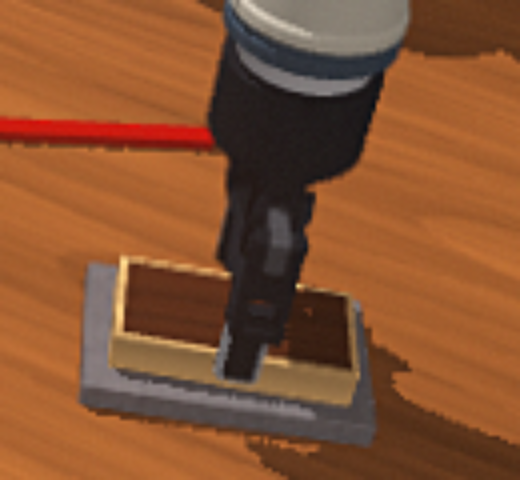

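>>> {"name": "arm_command", "arguments": {"plan": [{"translation": [-0.08,0,0.35],"twist": -0.001,"gripper": 0.95},{"translation": [-0.08,0,0.35],"twist": -0.001,"gripper": 0.9},{"translation": [-0.08,0,0.35],"twist": -0.001,"gripper": 0.85},{"translation": [-0.08,0,0.35],"twist": -0.001,"gripper": 0.8},{"translation": [-0.08,0,0.35],"twist": -0.001,"gripper": 0.72}], "squeeze": 60}}

```text
clock: 24.57
eef_pos: [458.4, 277.4, 18.2]
tcp_rot: [3.141, -0.005, 0.355]
contact_force: [-1.1, -1.5, 5.2]
opening: 0.751
```

>>> {"name": "arm_command", "arguments": {"plan": [{"translation": [0,0,0],"twist": 0,"gripper": 0.68},{"translation": [0,0,0],"twist": 0,"gripper": 0.62},{"translation": [0,0,-0.3],"twist": 0,"gripper": 0.62},{"translation": [0,0,-1],"twist": 0,"gripper": 0.62},{"translation": [0,0,-1.5],"twist": 0,"gripper": 0.62}]}}

```text
clock: 24.98
eef_pos: [458.3, 277.4, 33.7]
tcp_rot: [3.141, -0.005, 0.355]
contact_force: [-1.0, 0.3, -0.9]
opening: 0.756
```

```bash
python3 - <<'E'
from h import *
for i in range(3): im=grab_frame("scene")
cv2.imwrite("pics/scene26.png",im)
b=cv2.resize(im[150:270,330:460],None,fx=4,fy=4)
cv2.imwrite("pics/d26.png",b)
to(451.95,-271.35,140,-.21)
E
```

```text
pos [458.8 277.7  33.9] rot [ 3.1411 -0.0064  0.3554] F [ 1.   0.3 -0.4] open 0.756 q [ 0.54  0.49  1.97 -0.    0.68  0.19] t 25.13
shift cm [-19.678  51.243 -10.711] twist 0.5654 rows 13.4
```

View pics/d26.png

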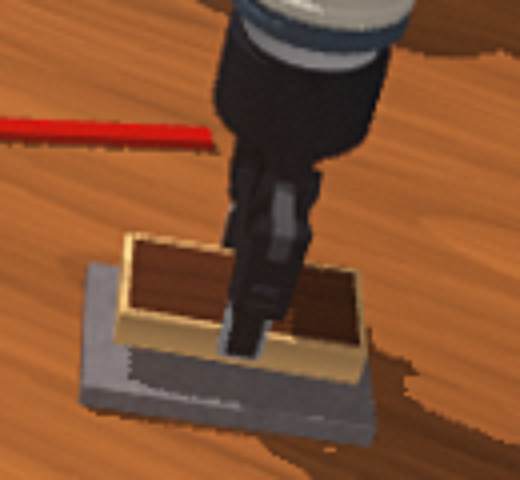

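>>> {"name": "arm_command", "arguments": {"plan": [{"translation": [0,0,-2],"twist": 0,"gripper": 0.62},{"translation": [0,0,-5],"twist": 0,"gripper": 0.62},{"translation": [0,0,-8.5],"twist": 0,"gripper": 0.62},{"translation": [-0.5,1.5,-11],"twist": 0,"gripper": 0.62},{"translation": [-1.7,4.5,-11.2],"twist": 0.04,"gripper": 0.62}]}}

```text
clock: 25.55
eef_pos: [461.2, 232.5, 150.7]
tcp_rot: [-3.14, -0.016, 0.318]
contact_force: [2.0, 0.0, -0.6]
opening: 0.752
```

```bash
python3 - <<'E'
from h import *
to(451.95,-271.35,150,-.21)
E
```

```text
pos [461.2 232.5 150.7] rot [-3.1398 -0.0156  0.3181] F [ 2.   0.  -0.6] open 0.752 q [ 0.46  0.28  1.95 -0.    0.9   0.15] t 25.55
shift cm [-16.637  47.571  -0.274] twist 0.5281 rows 12.1
```

```bash
python3 - <<'E'
from h import *
for i in range(6): im=grab_frame("scene")
to(451.95,-271.35,150,-.21)
E
```

```text
pos [457.7 229.7 145.4] rot [ 3.1415 -0.0059  0.3154] F [-0.2 -0.2 -1.4] open 0.755 q [ 0.46  0.28  1.96 -0.    0.9   0.15] t 25.85
shift cm [-16.083  47.454  -0.551] twist 0.5254 rows 12.0
```

>>> {"name": "arm_command", "arguments": {"plan": [{"translation": [-0.7,2,-0.1],"twist": 0.03,"gripper": 0.62},{"translation": [-1.9,5.5,-0.3],"twist": 0.08,"gripper": 0.62},{"translation": [-3,9,-0.4],"twist": 0.13,"gripper": 0.62},{"translation": [-4.25,12.5,-0.5],"twist": 0.18,"gripper": 0.62},{"translation": [-5.4,16,-0.5],"twist": 0.23,"gripper": 0.62}]}}

```text
clock: 26.27
eef_pos: [455.6, 60.1, 149.6]
tcp_rot: [-3.14, -0.005, 0.085]
contact_force: [-0.3, -0.4, -1.0]
opening: 0.755
```

```bash
python3 - <<'E'
from h import *
to(451.95,-271.35,150,-.21)
E
```

```text
pos [455.6  60.1 149.6] rot [-3.1403 -0.0051  0.0849] F [-0.3 -0.4 -1. ] open 0.755 q [0.13 0.2  2.06 0.   0.88 0.04] t 26.27
shift cm [-3.178 32.997 -0.097] twist 0.2949 rows 7.9
```

>>> {"name": "arm_command", "arguments": {"plan": [{"translation": [-0.35,3.5,0],"twist": 0.05,"gripper": 0.62},{"translation": [-0.7,7,0],"twist": 0.1,"gripper": 0.62},{"translation": [-1,10.5,0],"twist": 0.15,"gripper": 0.62},{"translation": [-1.35,14,0],"twist": 0.2,"gripper": 0.62},{"translation": [-1.7,17.5,0],"twist": 0.25,"gripper": 0.62}]}}

```text
clock: 26.68
eef_pos: [453.6, -116.8, 148.8]
tcp_rot: [-3.139, -0.004, -0.166]
contact_force: [0.5, 0.6, -1.6]
opening: 0.754
```

```bash
python3 - <<'E'
from h import *
to(451.95,-271.35,105,-.21)
E
```

```text
pos [ 453.6 -116.8  148.8] rot [-3.1388 -0.0039 -0.1664] F [ 0.5  0.6 -1.6] open 0.754 q [-0.26  0.21  2.04  0.    0.88 -0.09] t 26.68
shift cm [ 2.385 15.283  4.346] twist 0.0436 rows 3.9
```

>>> {"name": "arm_command", "arguments": {"plan": [{"translation": [0.55,3.5,0],"twist": 0.04,"gripper": 0.62},{"translation": [1.1,7,0],"twist": 0.044,"gripper": 0.62},{"translation": [1.65,10.5,0],"twist": 0.044,"gripper": 0.62},{"translation": [2.1,13.5,0.5],"twist": 0.044,"gripper": 0.62},{"translation": [2.38,15.28,1.5],"twist": 0.044,"gripper": 0.62}]}}

```text
clock: 27.1
eef_pos: [453.0, -274.4, 133.6]
tcp_rot: [-3.14, -0.006, -0.211]
contact_force: [0.5, -1.0, -0.4]
opening: 0.752
```

```bash
python3 - <<'E'
from h import *
for i in range(6): im=grab_frame("scene")
to(451.95,-271.35,85,-.21)
p=sense()["eef_pos"];w=sense()["tcp_rot"][2]
cv2.imwrite("pics/scene27.png",im)
scene_lid("oblong",(p[0]+.9,p[1]-.6,w),p[2]-3.2+22,fn="pics/d27.png",im=im,dy=6,r=44,f=8)
cv2.imwrite("pics/top27.png",grab_frame("top"))
E
```

```text
pos [ 451.9 -270.2  133.2] rot [-3.1381e+00 -2.9000e-03 -2.0940e-01] F [-0.3 -0.4 -1.3] open 0.758 q [-0.54  0.32  1.93  0.01  0.89 -0.34] t 27.4
shift cm [0.014 0.132 4.821] twist 0.0006 rows 1.2
```

View pics/d27.png

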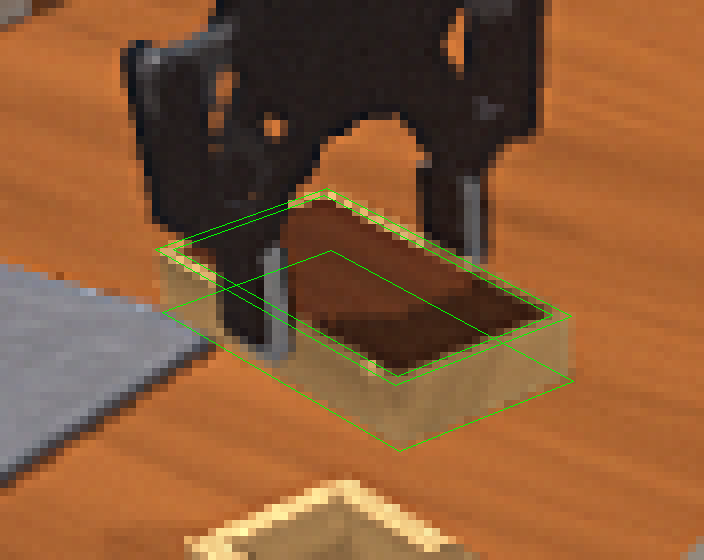

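View pics/top27.png

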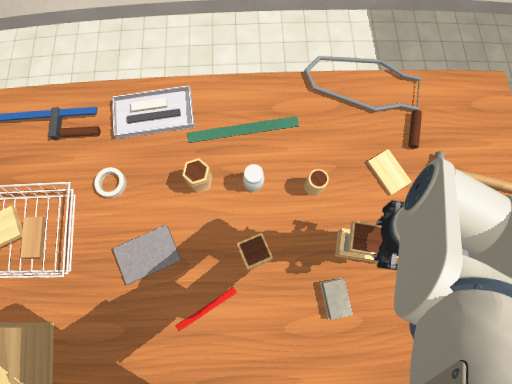

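>>> {"name": "arm_command", "arguments": {"plan": [{"translation": [0.01,0.13,2],"twist": 0.001,"gripper": 0.62},{"translation": [0.01,0.13,4.5],"twist": 0.001,"gripper": 0.62},{"translation": [0.01,0.13,6.7],"twist": 0.001,"gripper": 0.62},{"translation": [0.01,0.13,7.6],"twist": 0.001,"gripper": 0.62},{"translation": [0.01,0.13,7.6],"twist": 0.001,"gripper": 0.62}]}}

```text
clock: 27.87
eef_pos: [451.2, -269.7, 55.9]
tcp_rot: [-3.137, -0.0, -0.209]
contact_force: [-0.4, -0.8, -1.9]
opening: 0.749
```

```bash
python3 - <<'E'
from h import *
for i in range(5): im=grab_frame("scene")
to(451.95,-271.35,49,-.21)
p=sense()["eef_pos"];w=sense()["tcp_rot"][2]
cv2.imwrite("pics/scene28.png",im)
scene_lid("oblong",(p[0]+.9,p[1]-.6,w),p[2]-3.2+22,fn="pics/d28.png",im=im,dy=12,r=44,f=8)
E
```

```text
pos [ 453.1 -271.7   58.8] rot [-3.1391 -0.0055 -0.2098] F [ 0.4 -1.  -0.7] open 0.754 q [-0.55  0.44  1.97  0.01  0.73 -0.34] t 28.12
shift cm [-0.124 -0.004  0.978] twist 0.0002 rows 0.2
```

View pics/d28.png

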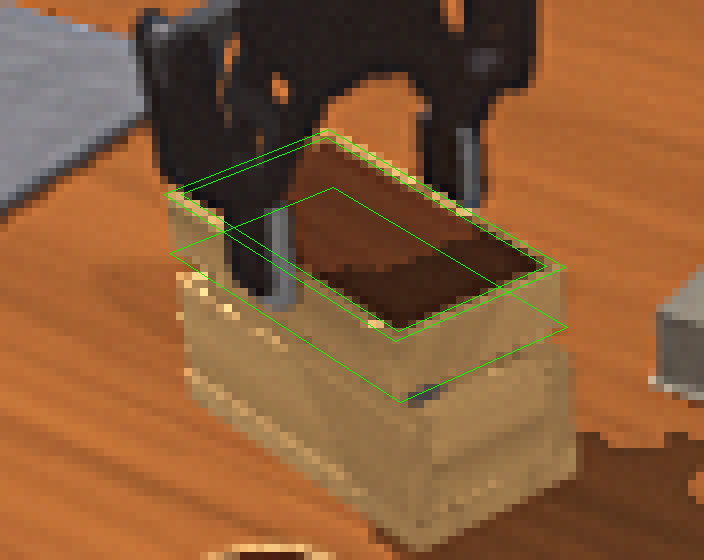

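>>> {"name": "arm_command", "arguments": {"plan": [{"translation": [-0.12,0,0.25],"twist": 0,"gripper": 0.62},{"translation": [-0.12,0,0.5],"twist": 0,"gripper": 0.62},{"translation": [-0.12,0,0.7],"twist": 0,"gripper": 0.62},{"translation": [-0.12,0,0.7],"twist": 0,"gripper": 0.62},{"translation": [-0.12,0,0.7],"twist": 0,"gripper": 0.62}]}}

```text
clock: 28.53
eef_pos: [451.9, -271.4, 51.7]
tcp_rot: [-3.139, -0.005, -0.21]
contact_force: [-0.3, -0.4, -1.5]
opening: 0.751
```

```bash
python3 - <<'E'
from h import *
for i in range(5): im=grab_frame("scene")
to(451.95,-271.35,48.7,-.21)
p=sense()["eef_pos"];w=sense()["tcp_rot"][2]
cv2.imwrite("pics/scene29.png",im)
scene_lid("oblong",(452.79,-272,-.21),68,fn="pics/d29.png",im=im,dy=12,r=44,f=8)
E
```

```text
pos [ 452.  -271.4   51.8] rot [-3.139  -0.0056 -0.2099] F [-0.5 -0.9 -1.5] open 0.757 q [-0.55  0.45  1.98  0.01  0.71 -0.34] t 28.78
shift cm [-0.01  -0.006  0.311] twist 0.0001 rows 0.1
```

View pics/d29.png

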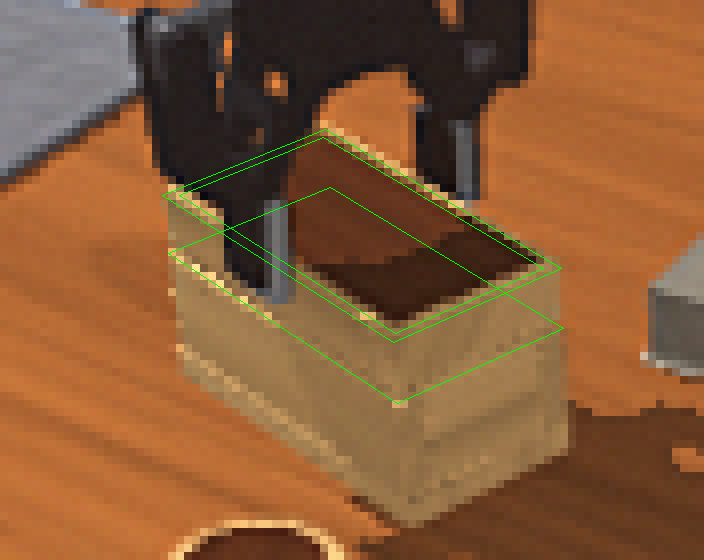

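>>> {"name": "arm_command", "arguments": {"plan": [{"translation": [0,0,0.1],"twist": 0,"gripper": 0.62},{"translation": [0,0,0.2],"twist": 0,"gripper": 0.62},{"translation": [0,0,0.3],"twist": 0,"gripper": 0.62},{"translation": [0,0,0.34],"twist": 0,"gripper": 0.62},{"translation": [0,0,0.34],"twist": 0,"gripper": 0.62}]}}

```text
clock: 29.2
eef_pos: [452.1, -271.4, 49.2]
tcp_rot: [-3.139, -0.006, -0.21]
contact_force: [-2.8, 1.3, 11.4]
opening: 0.757
```

```bash
python3 - <<'E'
from h import *
for i in range(3): im=grab_frame("scene")
to(451.95,-271.35,48.7,-.21)
scene_lid("oblong",(452.79,-272,-.21),68,fn="pics/d30.png",im=im,dy=12,r=44,f=8)
E
```

```text
pos [ 452.1 -271.4   49.1] rot [-3.1391 -0.0056 -0.2098] F [-2.7  1.4 11. ] open 0.749 q [-0.55  0.45  1.98  0.01  0.7  -0.34] t 29.35
shift cm [-0.015 -0.005  0.045] twist 0.0002 rows 0.0
```

View pics/d30.png

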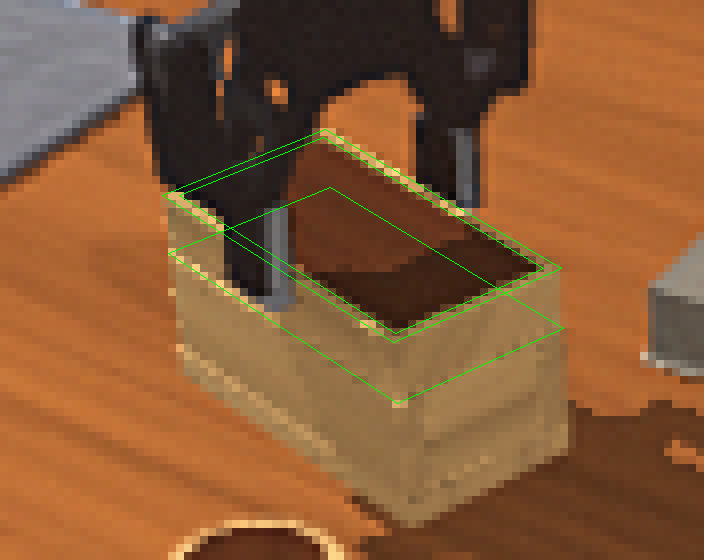

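Lid seated at the expected height and in line. Release, lift, and move clear.

>>> {"name": "arm_command", "arguments": {"plan": [{"translation": [0,0,-0.04],"twist": 0,"gripper": 0.62},{"translation": [0,0,-0.05],"twist": 0,"gripper": 0.79},{"translation": [0,0,-0.05],"twist": 0,"gripper": 0.86},{"translation": [0,0,-0.05],"twist": 0,"gripper": 0.93},{"translation": [0,0,-0.05],"twist": 0,"gripper": 1}]}}

```text
clock: 29.77
eef_pos: [452.1, -271.4, 49.5]
tcp_rot: [-3.139, -0.006, -0.21]
contact_force: [0.5, 0.8, 0.3]
opening: 0.999
```

>>> {"name": "arm_command", "arguments": {"plan": [{"translation": [0,0,0],"twist": 0,"gripper": 1},{"translation": [0,0,-1],"twist": 0,"gripper": 1},{"translation": [0,0,-3.5],"twist": 0,"gripper": 1},{"translation": [0,0,-7],"twist": 0,"gripper": 1},{"translation": [0,0,-10],"twist": 0,"gripper": 1}]}}

```text
clock: 30.18
eef_pos: [451.2, -271.4, 151.4]
tcp_rot: [-3.139, -0.005, -0.21]
contact_force: [0.4, -1.2, -0.1]
opening: 0.997
```

```bash
python3 - <<'E'
from h import *
for i in range(4): im=grab_frame("scene")
to(200,-560,200)
E
```

```text
pos [ 452.  -271.9  150.9] rot [-3.1399 -0.0079 -0.2098] F [-0.7  0.4 -0.4] open 1.002 q [-0.55  0.3   1.92  0.01  0.92 -0.34] t 30.38
shift cm [-18.608  33.418  -5.119] twist 0 rows 9.3
```

>>> {"name": "arm_command", "arguments": {"plan": [{"translation": [-1,2,-1],"twist": 0,"gripper": 1},{"translation": [-2.6,4.8,-2],"twist": 0,"gripper": 1},{"translation": [-4.4,8,-3],"twist": 0,"gripper": 1},{"translation": [-6.2,11.2,-4],"twist": 0,"gripper": 1},{"translation": [-8,14.4,-5],"twist": 0,"gripper": 1}]}}

```text
clock: 30.8
eef_pos: [341.6, -396.2, 199.1]
tcp_rot: [-3.138, -0.006, -0.209]
contact_force: [0.7, -0.7, -0.4]
opening: 0.999
```

>>> {"name": "arm_command", "arguments": {"plan": [{"translation": [-1.7,3,0],"twist": 0,"gripper": 1},{"translation": [-3.4,6,0],"twist": 0,"gripper": 1},{"translation": [-5.1,9,0],"twist": 0,"gripper": 1},{"translation": [-6.8,12,0],"twist": 0,"gripper": 1},{"translation": [-7.5,13.5,0],"twist": 0,"gripper": 1}]}}

```text
clock: 31.22
eef_pos: [237.2, -514.3, 196.8]
tcp_rot: [-3.137, -0.004, -0.211]
contact_force: [0.3, 0.1, 0.4]
opening: 0.997
```

```bash
python3 - <<'E'
from h import *
for i in range(5): im=grab_frame("scene")
ims={n:grab_frame(n) for n in("top","scene")}
for n in ims: cv2.imwrite(f"pics/{n}31.png",ims[n])
to(200,-560,200)
B=dict(round=(617.1,-162,0),hex=(644.2,137.7,-.217),square=(445.7,2.1,.36),oblong=(451.1,-270.7,-.2))
S=dict(round=(618.9,-163,0),hex=(646.7,137.4,-.25),square=(447.9,2,.38),oblong=(452.8,-272,-.22))
for n,D in(("top",B),("scene",S)):
  T=[]
  for k in D:
    try:
        v=lid_fit(ims,k,*D[k],H[k]+22,names=(n,));vv=v[0];print(n,k,"lid-box",(vv-D[k]).round(2),round(v[1],1))
    except Exception as e: print(n,k,e)
    w=box_fit(ims,k,*D[k],0,H[k]+22,names=(n,));print("   whole silhouette-box",(w[0]-D[k]).round(2),round(w[1],1))
    c=proj(n,[[D[k][0],D[k][1],H[k]]])[0].astype(int)
    T.append(overlay(ims,n,[proj(n,place(k,*D[k],z)) for z in (0,H[k],H[k]+22)],c[0]-32,c[1]-32,64,64,6))
  cv2.imwrite(f"pics/f_{n}.png",np.vstack([np.hstack(T[:2]),np.hstack(T[2:])])[:, :])
E
```

```text
pos [ 240.8 -511.5  197.7] rot [-3.1372 -0.0054 -0.2079] F [0.1 0.3 0.1] open 0.998 q [-1.14  0.3   1.8   0.01  1.05 -0.93] t 31.57
shift cm [-2.994  5.584 -0.271] twist 0 rows 1.5
top round lid-box [-0.33 -0.7   0.06] 5.1
   whole silhouette-box [ 0.08 -0.51  0.07] 9.0
top hex lid-box [ 0.05 -0.62 -0.02] 6.1
   whole silhouette-box [-0.15 -0.27 -0.02] 15.0
top square lid-box [ 0.65 -0.8   0.02] 11.2
   whole silhouette-box [ 0.96 -0.56  0.01] 30.1
top oblong lid-box [-0.17 -0.75 -0.01] 10.1
   whole silhouette-box [-0.23 -0.19 -0.  ] 20.1
scene round lid-box [ 0.18 -0.98  0.18] 3.5
   whole silhouette-box [-0.37 -0.63  0.04] 25.3
scene hex lid-box [ 0.46 -0.24  0.02] 2.5
   whole silhouette-box [-0.04 -0.25  0.01] 14.8
scene square lid-box [ 0.38 -1.1  -0.01] 581.0
   whole silhouette-box [ 0.75  0.01 -0.  ] 368.2
scene oblong lid-box [-0.71 -1.08  0.01] 564.7
   whole silhouette-box [ 1.58  1.31 -0.01] 558.6
```

```bash
python3 -c "
import cv2,numpy as np
a=[cv2.resize(cv2.imread(f'pics/f_{n}.png'),(400,400),interpolation=cv2.INTER_AREA) for n in('top','scene')]
cv2.imwrite('pics/f.png',np.hstack(a))"
```

```text
(no output)
```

View pics/f.png

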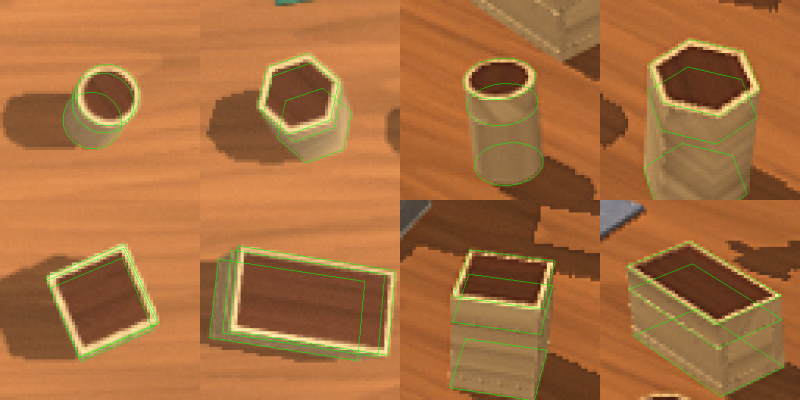

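View pics/top31.png

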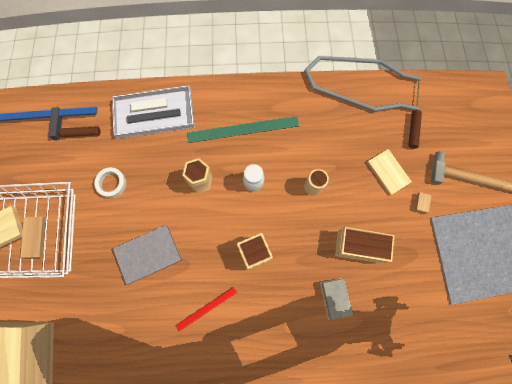

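```bash
python3 -c "
from rig import job,sense
s=sense();print(s['clock'],s['qvel'].round(3),s['contact_force'].round(1))
print(job.sign_off())"
```

```text
31.5667 [ 0.004 -0.006 -0.006 -0.     0.002 -0.003] [0.1 0.3 0.1]
the job is handed in; nothing more can be done
None
```

All four lids are on their own boxes. I took them from the pile in order (round, hex, square, oblong), lowered each until I felt light contact, and let go. The arm is standing clear with the gripper open, and I handed the job in at 31.6 s.

- **Alignment:** In the top camera, each lid lies within about 1 mm and 0.02 rad of the box position I measured at the start. The round lid's angle doesn't matter. The scene camera agrees for the round and hex lids.
- **Seating height:** Each lid touched its box within about 0.2 mm of the height expected from the pick, with no more than 14 N of force.
- **Boxes and jar:** The box outlines still sit within about 1 mm of where they started. I checked the jar only by eye; it looks unmoved.

**Checks that failed or disagreed:**
- The final scene-camera fits for the square and oblong lids failed because the mask ran into the background, so there I rely on the top-camera fits and the overlays.
- The two cameras differ by a steady 2–3 mm in x. I aimed at the average of the two, and each lid was compared with its box in the same camera.
- All the lids read about 0.7 mm low in y. That could be a small bias in the fit or a real offset.

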